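# Sort handed bonnet hinges into their hooded side trays

## Robot

A 6-joint arm with a two-finger parallel gripper is mounted at the origin on the work surface. World frame = base frame: x ahead of the robot, y to its left, z up, the work surface at z = 0. Lengths are in m, angles in degrees, forces in N, time in s.
With the tool pointing down it reaches from about 0.35 to 0.95 m from the base axis. Payload 17.4 kg.
Tool frame: the origin (TCP) lies midway between the tips of the shut fingers; the grasp point (between the pads) lies 19 mm behind it; z points along the fingers, y is the direction in which the jaws open and shut (so a half turn about z gives the same grasp; the last joint's range is limited). The gripper opens to 93 mm and grips with 3 to 60 N. Pads are 15 mm wide; open, the fingers measure 128 mm over their backs; the gripper's body (75 mm by 188 mm) begins 65 mm behind the grasp point.
Start: joints at [-70.119, 6.646, 82.598, -0, 90.757, -2.166], TCP at [0.253, -0.626, 0.219] pointing down, gripper open.
Joint ranges: [-162.19, 162.19], [-47.58, 125.68], [4.15, 143.07], [-65.23, 245.23], [0.69, 171.88], [-170.13, 170.13]. Speed limits (degrees/s): [108.29, 108.29, 127.2, 180, 180, 180].

## Interface

Orientations are given as a 3x3 rotation matrix whose columns are the frame's x, y, z axes.
In Python, from bench import arm gives the robot as it stands.
- The arm moves only by the shell command python3 -m handwheel 'ROWS' [FORCE]. ROWS is JSON, a list of rows, each a list of 7 numbers: the shift along the tool's x, y, z in cm, then the turn, a rotation vector about the tool's x, y, z in degrees, then the closure, from 0 (fully open) to 1 (shut). A call has 1 to 10 rows; each row shifts and turns the commanded pose from where the row before left it, along the tool's axes as they then stand; what a row does not reach is not made up. A row lasts 1/8 s, in which the tool goes at most 62.5 mm and 10.7 degrees, less where a joint would pass 70% of its speed; a pose out of reach is approached as far as the arm can. A call with a gripper value outside its range is refused whole. The fingers move at their own pace and stop on an object; FORCE is the grip in N (left out, the last holds). Time passes only in rows, so rows that do not move let the fingers close. It gives the time, the measured TCP pose, the force and the opening at its end, in the units of the state.
- arm.get_obs(): the state, without advancing time (a new reading comes with each control period).
- arm.get_image(name): name is "scene" or "side" or "wrist"; returns a dict with "pixels" (400x640x3 uint8, blue, green, red), "z_map" (400x640 float32, m along the optical axis (not along the pixel's ray), 0 where there is no reading), "fx", "fy", "cx", "cy" (pixels), "extrinsics" (4x4, takes a point from camera to world coordinates). Camera axes: x right, y up, looking along -z (the intrinsics and any distortion apply to the point x, -y, -z); pixel columns grow to the right and rows downward; lengths in m; the calibration is good to about 2 mm. A picture is of the moment at which its call begins.
- arm.sign_off(): hands the job in, once; it reports no verdict.
The state is a dict: "time": time; "qpos": joint angles; "joint_velocities": joint speeds; "joint_efforts": joint torques, N m; "position": TCP position; "orientation": TCP orientation; "wrist_force": force on the tool from outside, world axes, zero at the start; "torque": the same for the moment, N m; "opening": finger opening in m.
Only numpy, scipy, OpenCV 4.12 (cv2) and the standard library are available. Lean on these libraries where they do the work, as an engineer would, in place of code of your own. Each camera call takes 0.05 s, during which the arm holds its last target.

## Task

The rack holds one left-hand and one right-hand bonnet hinge, a mirror pair, and one straight strap. Put the left-hand hinge into the hooded tray on the robot's left and the right-hand hinge into the one on its right, each lying flat, boss up, with its nose (the ear end) pushed under the hood fully home against the back wall and its tail sticking out. Leave the strap in the rack and do not disturb the other things on the bench.

Things in the scene. Friction and masses are not known exactly. Their poses are not given: they have to be found in the camera images.
- left_hinge_mid (a point): Left-hand bonnet hinge, steel, about 240 g: straight flat arm 170 long x 28 wide x 16 thick; an ear at the nose end, 25 long, juts 30 out of the arm's left edge, same thickness (L-shaped from above). Boss up, nose pointing away from you, the ear is on the left. This point: middle of the arm, 85 from each end, half-way up. x along the arm to the nose, z up, ear to +y.
- left_hinge_nose (a point): Left-hand hinge: nose tip on the arm's centre line, half-way up; same axes. A round pivot boss, 20 across, stands 6 mm proud of the upper face 12 mm behind this tip (22 mm high over all).
- right_hinge_mid (a point): Right-hand bonnet hinge, steel, about 240 g: straight flat arm 170 long x 28 wide x 16 thick; an ear at the nose end, 25 long, juts 30 out of the arm's right edge, same thickness (L-shaped from above). Boss up, nose pointing away from you, the ear is on the right. This point: middle of the arm, 85 from each end, half-way up. x along the arm to the nose, z up, ear to -y.
- right_hinge_nose (a point): Right-hand hinge: nose tip on the arm's centre line, half-way up; same axes. A round pivot boss, 20 across, stands 6 mm proud of the upper face 12 mm behind this tip (22 mm high over all).
- strap_mid (a point): Straight steel strap, 170 x 28 x 16 mm, no ear and no boss; it stays in the rack. This point: its centre; x along it, towards the open front of the rack.
- rack: Fixed dark sheet-steel rack, three bays under one hood, 105 apart; hinges and strap lie in them in any order, boss up, tails about 90 deep, noses out on the open apron. Origin: on the bench under the middle of the middle bay's mouth; x inward, z up. Floor 4 thick, x -100 to +106, 338 wide; hood over x 0 to 106, bays 102 wide, roof 34 (underside) to 37 (top) above the bench.
- left_tray: Fixed dark sheet-steel tray on the robot's left (+y); mouth faces mid-bench. Origin: on the bench under the middle of the hood's mouth; x inward, z up. Floor 4 thick, 106 wide, x -100 to +106. Open apron without walls at x < 0; hood over x 0 to 106, inside 80 wide, back wall at x +103, roof 34 (underside) to 37 (top) above the bench.
- right_tray: Fixed dark sheet-steel tray on the robot's right (-y); mouth faces mid-bench. Origin: on the bench under the middle of the hood's mouth; x inward, z up. Floor 4 thick, 106 wide, x -100 to +106. Open apron without walls at x < 0; hood over x 0 to 106, inside 80 wide, back wall at x +103, roof 34 (underside) to 37 (top) above the bench.
- spray_can: Bystander: upright spray can, 58 across, 140 high; origin at the centre of its underside.
- sanding_block: Bystander: cork sanding block, 110 x 60 x 35 high (x, y, z); origin at the centre of its underside.
- tape_roll: Bystander: roll of masking tape lying flat, 96 across, 30 high; origin at the centre of its underside.
Mind the look-alikes: they are no part of the job. What is shaped like the part that bears right_hinge_mid but black or blue is not meant.

How it is judged:
By the outcome, as a careful person would: the job done as asked, in the order asked, and still so for the second after the job is handed in, with the robot touching nothing.
It also fails if it takes over 69 s, if anything falls off the work surface, if the arm or the gripper's body presses on something with over 40 N, if the wrist force passes 120 N, or if a joint passes its speed limit or range.

## Working session

There is one attempt and no reset: what is moved stays moved. The work goes in short steps, Python scripts to look and compute and a shell command to move; the robot and the scene stay as the last step left them, time stands still between calls to the robot, and variables do not carry over. Pictures are saved under pics/ and viewed, and the job is handed in when it is done.

```bash
ls; mkdir -p pics
python3 - <<'E'
from bench import arm
import cv2,numpy as np
print(arm.get_obs())
for n in ["scene","side","wrist"]:
    i=arm.get_image(n); cv2.imwrite(f"pics/{n}0.png",i["pixels"]); np.savez(f"{n}0.npz",**i)
    print(n,i["fx"],i["fy"],i["cx"],i["cy"],np.round(i["extrinsics"],3).tolist(), i.keys())
E
```

```text
pics
{'time': 0.0, 'qpos': array([-7.01222824e+01,  6.67294135e+00,  8.26373422e+01,  3.46200664e-04,
        9.07565076e+01, -2.16780303e+00]), 'joint_velocities': array([-0.02358542,  0.04449929,  0.03856657,  0.06731337,  0.12053034,
        0.05887396]), 'joint_efforts': array([ 6.24725112e-05, -7.21266818e+01, -6.22611380e+01,  7.79277412e-02,
        2.38184369e-02, -4.24069083e-05]), 'position': array([ 0.2532539 , -0.62545486,  0.21790181]), 'orientation': array([[ 9.26885924e-01,  3.75342953e-01, -3.90681047e-04],
       [ 3.75343153e-01, -9.26885274e-01,  1.09832660e-03],
       [ 5.01326412e-05, -1.16466292e-03, -9.99999321e-01]]), 'wrist_force': array([ 0.39585634, -0.98753243,  0.58792822]), 'torque': array([-0.00011535, -0.00864373, -0.03565091]), 'opening': 0.09286587180130802}
scene 464.84773648069927 464.84773648069927 323.304630117847 190.70173341649652 [[0.653, -0.539, 0.531, 1.161], [0.757, 0.466, -0.458, -0.503], [-0.0, 0.702, 0.712, 0.861], [0.0, 0.0, 0.0, 1.0]] dict_keys(['pixels', 'z_map', 'fx', 'fy', 'cx', 'cy', 'extrinsics'])
side 441.92099871466564 441.92099871466564 322.8365432372266 197.1099698092059 [[-0.989, 0.085, -0.12, 0.419], [-0.146, -0.581, 0.801, 0.898], [-0.002, 0.809, 0.587, 0.686], [0.0, 0.0, 0.0, 1.0]] dict_keys(['pixels', 'z_map', 'fx', 'fy', 'cx', 'cy', 'extrinsics'])
wrist 319.8973138245895 319.8973138245895 326.47021478618404 199.77819444999037 [[0.376, 0.898, 0.23, 0.317], [-0.927, 0.364, 0.092, -0.601], [-0.001, -0.248, 0.969, 0.385], [0.0, 0.0, 0.0, 1.0]] dict_keys(['pixels', 'z_map', 'fx', 'fy', 'cx', 'cy', 'extrinsics'])
```

View pics/scene0.png

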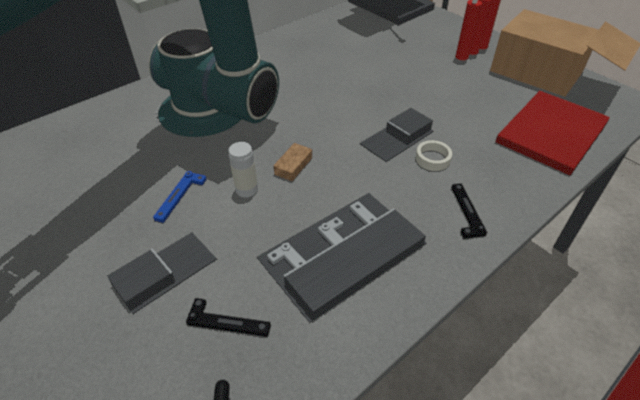

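View pics/side0.png

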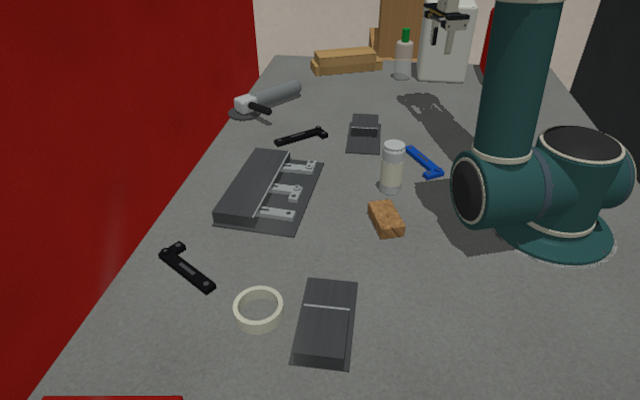

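View pics/wrist0.png

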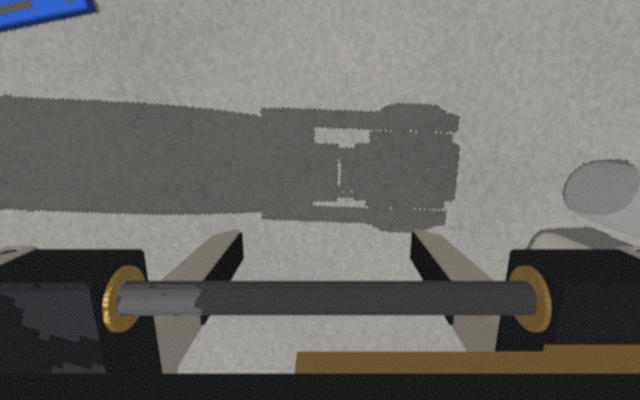

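```bash
cat > h.py <<'E'
import numpy as np,cv2
def cloud(i):
    z=i["z_map"];v,u=np.mgrid[0:400,0:640]
    P=np.stack([(u-i["cx"])/i["fx"]*z,-(v-i["cy"])/i["fy"]*z,-z],-1)
    W=P@i["extrinsics"][:3,:3].T+i["extrinsics"][:3,3]
    W[z<=0]=np.nan
    return W
def ortho(i,x0,x1,y0,y1,res,plane):
    # view: image up = +x , left=+y ; sample camera image at plane height
    H=int(round((x1-x0)/res));Wd=int(round((y1-y0)/res))
    r,c=np.mgrid[0:H,0:Wd]
    X=x1-(r+.5)*res;Y=y1-(c+.5)*res
    E=np.linalg.inv(i["extrinsics"]);P=np.stack([X,Y,np.full(X.shape,plane)],-1)@E[:3,:3].T+E[:3,3]
    u=i["fx"]*P[...,0]/-P[...,2]+i["cx"];v=-i["fy"]*P[...,1]/-P[...,2]+i["cy"]
    return cv2.remap(i["pixels"],u.astype(np.float32),v.astype(np.float32),cv2.INTER_LINEAR)
E
python3 - <<'E'
from h import *
for n in["scene","side"]:
    i=dict(np.load(n+"0.npz"));W=cloud(i)
    o=ortho(i,.3,.95,-.6,.6,.0016,.02)
    for k in range(-6,7,1):
        c=int((.6-k*.1)/.0016);cv2.line(o,(c,0),(c,6),(0,0,255),1)
    for k in range(3,10):
        c=int((.95-k*.1)/.0016);cv2.line(o,(0,c),(6,c),(0,0,255),1)
    cv2.imwrite(f"pics/o_{n}.png",o);print(o.shape)
    c=i["pixels"]
    cv2.imwrite(f"pics/crop_{n}.png",cv2.resize(c[180:330,240:440] if n=="scene" else c[140:240,200:340],None,fx=4,fy=4,interpolation=cv2.INTER_CUBIC))
    P=W.reshape(-1,3);m=(P[:,0]>.3)&(P[:,0]<.95)&(abs(P[:,1])<.6)
    print(n,"bench z",np.median(P[m&(abs(P[:,2])<.01),2]))
E
```

```text
(406, 750, 3)
scene bench z 0.00010206822610925315
(406, 750, 3)
side bench z 0.00030017137997662147
```

View pics/o_scene.png

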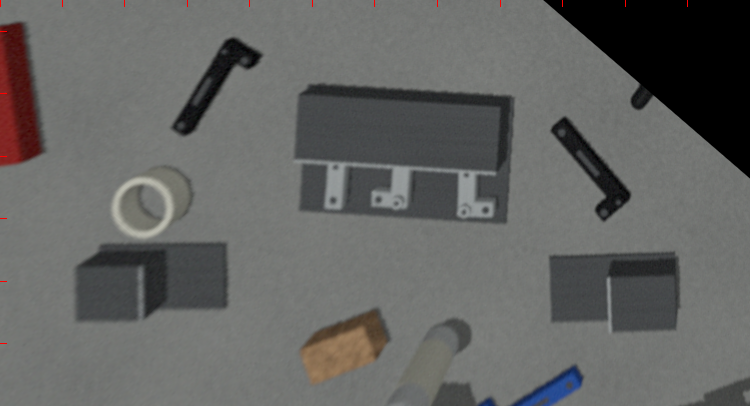

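View pics/o_side.png

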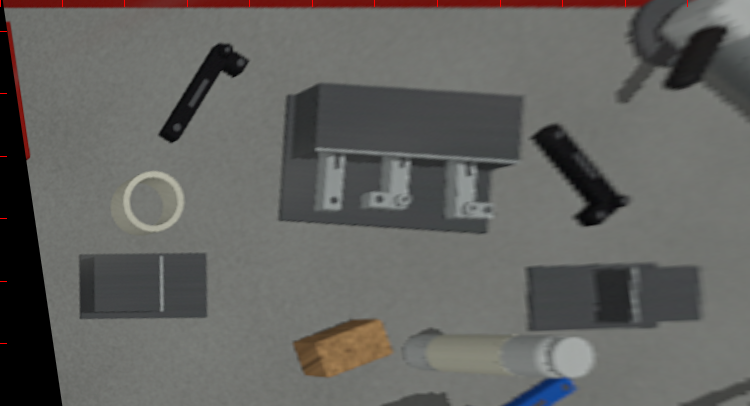

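View pics/crop_scene.png

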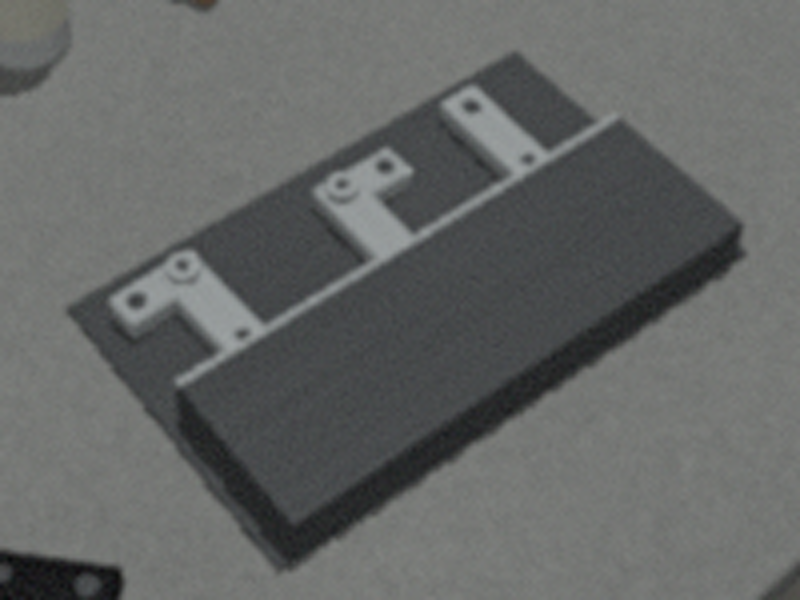

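In the scene image, the candidates are:
- **Silver parts in the rack:** (285,255) has its boss and an ear toward -y. (330,230) has its boss and an ear toward +y. (362,212) is the plain strap.
- **Look-alikes on the bench:** black hinges at (228,320) and (468,210), and a blue one at (180,195).

The noses point toward the robot (-x), so left of the nose is -y. That makes (285,255) the left-hand hinge and (330,230) the right-hand hinge. The 4x crop agrees. Next I'll measure their poses.

Run:
```python
from h import *
from scipy.optimize import minimize
ims={n:dict(np.load(n+"0.npz")) for n in["scene","side"]}
R=.0005
# hinge: top-face segmentation by cloud: height .016-.030 and in the apron region, bright
for n,i in ims.items():
    W=cloud(i); g=i["pixels"].astype(float).mean(-1)
    m=(W[...,0]>.55)&(W[...,0]<.75)&(abs(W[...,1])<.2)
    Z=W[m][:,2];G=g[m]
    print(n,"hist",np.histogram(Z,bins=np.arange(-.004,.05,.004)))
    for z,nm in[(.02,"h"),(.037,"r"),(.004,"f")]:
        o=ortho(i,.58,.85,-.22,.20,R*1.1,z);
        for k in range(-22,21,2):
            c=int((.2-k*.01)/R/1.1);cv2.line(o,(c,0),(c,4),(0,0,255),1)
        for k in range(58,85,2):
            c=int((.85-k*.01)/R/1.1);cv2.line(o,(0,c),(4,c),(0,0,255),1)
        cv2.imwrite(f"pics/rk_{n}_{nm}.png",o)
        for t,y0,y1 in[("L",.24,.52),("R",-.52,-.24)]:
            o=ortho(i,.4,.58,y0,y1,.0004,z)
            for k in range(28):
                c=int(k*25);cv2.line(o,(c,0),(c,4),(0,0,255),1)
            for k in range(18):
                cv2.line(o,(0,k*25),(4,k*25),(0,0,255),1)
            cv2.imwrite(f"pics/t{t}_{n}_{nm}.png",o)
def mont(fs,out,s=1):
    a=[cv2.imread("pics/"+f+".png") for f in fs];cv2.imwrite("pics/"+out+".png",np.vstack(a))
a=[cv2.imread(f"pics/t{t}_{n}_f.png") for t in "LR" for n in("scene","side")]
b=[cv2.resize(x,(400,257),interpolation=cv2.INTER_AREA) for x in a]
cv2.imwrite("pics/trf.png",np.vstack([np.hstack(b[:2]),np.hstack(b[2:])]))
```

```text
scene hist (array([1566, 2590, 1165,   84,   77,  551,  425,   83,    8,  881, 2177,
         72,    0]), array([-0.004,  0.   ,  0.004,  0.008,  0.012,  0.016,  0.02 ,  0.024,
        0.028,  0.032,  0.036,  0.04 ,  0.044,  0.048]))
side hist (array([1306, 2669, 1266,  177,  196,  438,  390,   71,   39,  236, 1280,
         18,    0]), array([-0.004,  0.   ,  0.004,  0.008,  0.012,  0.016,  0.02 ,  0.024,
        0.028,  0.032,  0.036,  0.04 ,  0.044,  0.048]))
```

View pics/rk_scene_h.png

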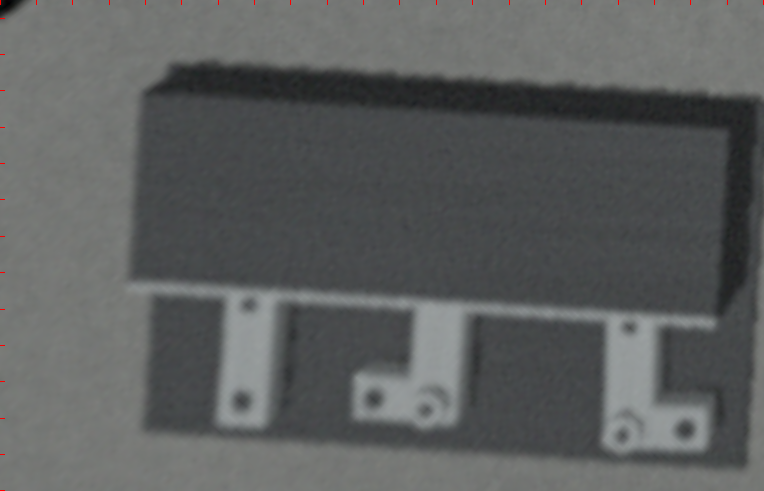

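View pics/trf.png

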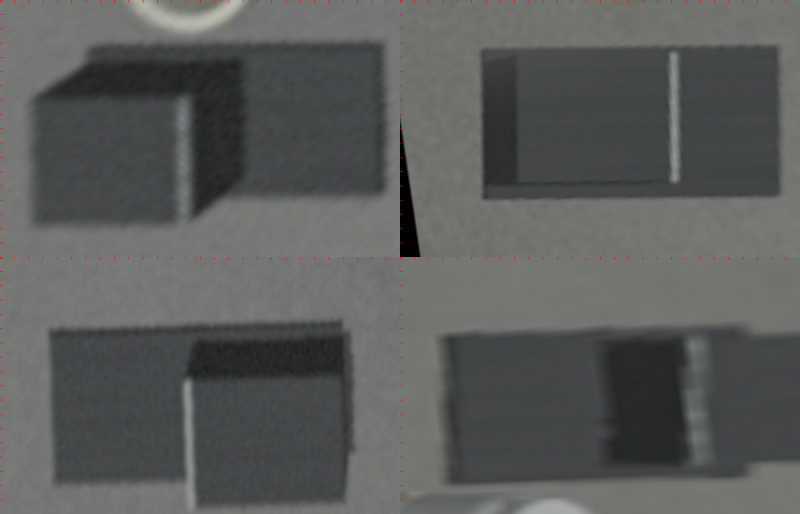

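```bash
cat > plan.py <<'E'
# prints suggested rows (cm/deg, tool axes) from current pose to world target x y z yaw(tool x heading); usage plan.py x y z yaw [maxstep_cm]
import sys,numpy as np
from bench import arm
o=arm.get_obs();p=np.array(o["position"]);R=np.array(o["orientation"])
yaw=np.degrees(np.arctan2(R[1,0],R[0,0]))
t=np.array([float(a) for a in sys.argv[1:4]]);ty=float(sys.argv[4]);ms=float(sys.argv[5]) if len(sys.argv)>5 else 5.5
d=(ty-yaw+180)%360-180
if len(sys.argv)>6: d=float(sys.argv[6])
n=int(max(1,np.ceil(np.linalg.norm(t-p)*100/ms),np.ceil(abs(d)/10.5)))
print("cur",np.round(p,4),"yaw",round(yaw,2),"tilt",np.round(np.degrees(R[:2,2]),2),"q",np.round(o["qpos"],1),"F",np.round(o["wrist_force"],1),"open",round(o["opening"],4),"t",round(o["time"],2),"n",n)
y=yaw;c=p.copy();rows=[]
for k in range(n):
    a=np.radians(y);Rk=np.array([[np.cos(a),np.sin(a),0],[np.sin(a),-np.cos(a),0],[0,0,-1]])
    tgt=p+(t-p)*(k+1)/n
    s=np.round(Rk.T@(tgt-c)*100,1 if k<n-1 else 2);c=c+Rk@s/100
    r=round(yaw+d*(k+1)/n-y,1);y+=r
    rows.append([float(v) for v in s]+[0,0,float(round(-r,1))])
for r in rows: print(r)
E
python3 plan.py .68 -.09 .28 180
```

```text
cur [ 0.2533 -0.6255  0.2181] yaw 22.05 tilt [-0.02  0.04] q [-70.1   6.7  82.6  -0.   90.8  -2.2] F [ 0.4 -0.1 -0.1] open 0.0934 t 0.15 n 16
[3.7, -2.1, -0.4, 0, 0, -9.9]
[4.1, -1.4, -0.4, 0, 0, -9.8]
[4.2, -0.8, -0.4, 0, 0, -9.9]
[4.3, 0.1, -0.3, 0, 0, -9.9]
[4.2, 0.7, -0.4, 0, 0, -9.9]
[4.0, 1.5, -0.4, 0, 0, -9.8]
[3.7, 2.1, -0.4, 0, 0, -9.9]
[3.3, 2.7, -0.4, 0, 0, -9.9]
[2.8, 3.3, -0.4, 0, 0, -9.8]
[2.2, 3.7, -0.4, 0, 0, -9.9]
[1.5, 4.0, -0.4, 0, 0, -9.9]
[0.8, 4.2, -0.3, 0, 0, -9.9]
[0.1, 4.2, -0.4, 0, 0, -9.8]
[-0.7, 4.3, -0.4, 0, 0, -9.9]
[-1.4, 4.0, -0.4, 0, 0, -9.9]
[-2.03, 3.77, -0.39, 0, 0, -9.9]
```

```bash
python3 -m handwheel '[[3.7,-2.1,-0.4,0,0,-9.9,0],[4.1,-1.4,-0.4,0,0,-9.8,0],[4.2,-0.8,-0.4,0,0,-9.9,0],[4.3,0.1,-0.3,0,0,-9.9,0],[4.2,0.7,-0.4,0,0,-9.9,0],[4.0,1.5,-0.4,0,0,-9.8,0],[3.7,2.1,-0.4,0,0,-9.9,0],[3.3,2.7,-0.4,0,0,-9.9,0]]'
python3 -m handwheel '[[2.8,3.3,-0.4,0,0,-9.8,0],[2.2,3.7,-0.4,0,0,-9.9,0],[1.5,4.0,-0.4,0,0,-9.9,0],[0.8,4.2,-0.3,0,0,-9.9,0],[0.1,4.2,-0.4,0,0,-9.8,0],[-0.7,4.3,-0.4,0,0,-9.9,0],[-1.4,4.0,-0.4,0,0,-9.9,0],[-2.0,3.8,-0.4,0,0,-9.9,0],[0,0,0,0,0,0,0],[0,0,0,0,0,0,0]]'
python3 - <<'E'
from bench import arm
from h import *
i=arm.get_image("wrist");np.savez("w1.npz",**i);cv2.imwrite("pics/w1.png",i["pixels"])
o=arm.get_obs();print(o["position"],o["orientation"],o["qpos"],o["time"])
E
```

```text
time: 1.15
position: [0.4671, -0.3568, 0.2496]
orientation: [[-0.197, 0.98, -0.0], [0.98, 0.197, 0.0], [0.0, -0.0, -1.0]]
wrist_force: [-0.3, -0.8, -0.2]
opening: 0.0927
time: 2.4
position: [0.6796, -0.0901, 0.2802]
orientation: [[-1.0, 0.001, -0.001], [0.001, 1.0, -0.0], [0.001, -0.0, -1.0]]
wrist_force: [-0.7, 0.1, 0.1]
opening: 0.0927
[ 0.67937834 -0.09047519  0.28045402] [[-9.99999359e-01  1.06415728e-03 -3.87948481e-04]
 [ 1.06420666e-03  9.99999426e-01 -1.27103839e-04]
 [ 3.87812999e-04 -1.27516615e-04 -9.99999917e-01]] [-9.71305061e+00  7.43491584e+00  7.60620865e+01 -1.09994815e-02
  9.65236781e+01 -9.96533252e+01] 2.45
```

View pics/w1.png

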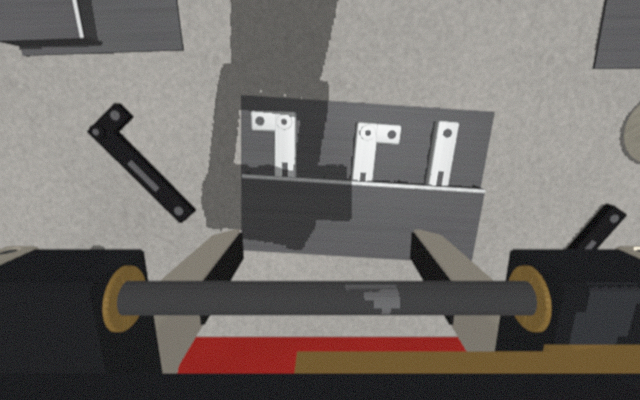

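The wrist view confirms the choice. The left-hand hinge is at (283,145) with its ear on the -y side, the right-hand hinge is at (365,150), and the strap is at (443,155). Next I'll rectify the view and fit the hinge positions.

Run:
```python
from h import *
a={"w":dict(np.load("w1.npz")),"sc":dict(np.load("scene0.npz")),"si":dict(np.load("side0.npz"))}
L=[]
for n,i in a.items():
    o=ortho(i,.58,.70,-.19,.12,.0004,.02)
    for k in range(31): cv2.line(o,(k*25,0),(k*25,4 if k%2 else 8),(0,0,255),1)
    for k in range(12): cv2.line(o,(0,k*25),(4 if k%2 else 8,k*25),(0,0,255),1)
    L.append(o[:,:]); 
cv2.imwrite("pics/rk2.png",np.vstack([cv2.resize(x,None,fx=.66,fy=.66,interpolation=cv2.INTER_AREA) for x in L]))
cv2.imwrite("pics/rk2w.png",L[0])
# template fit on each image
from scipy.optimize import minimize
res=.0004
for n,i in a.items():
    o=ortho(i,.58,.70,-.19,.12,res,.02); g=cv2.GaussianBlur(o.mean(-1).astype(np.float32),(0,0),1.5)
    for nm,c0,es in[("L",(-.146,.6045),1),("R",(-.04,.615),-1)]:
        # local coords: u along nose, v to ear(+ left of nose for L)
        U,V=np.mgrid[-.066:.008:.001,-.03:.052:.001]
        ins=((U<=0)&(abs(V)<=.014))|((U<=0)&(U>=-.025)&(V>=-.014)&(V<=.044))
        K=cv2.GaussianBlur(ins.astype(np.float32),(0,0),1.5);K=K-K.mean()
        def f(p):
            y,x,th=p;d=np.array([-np.cos(th),-np.sin(th)]) # nose dir
            l=np.array([-d[1],d[0]])*es
            X=x+U*d[0]+V*l[0];Y=y+U*d[1]+V*l[1]
            s=cv2.remap(g,((.12-Y)/res-.5).astype(np.float32),((.70-X)/res-.5).astype(np.float32),cv2.INTER_LINEAR)
            s=s-s.mean();return -(s*K).sum()/np.sqrt((s**2).sum()*(K**2).sum())
        best=min((minimize(f,[c0[0]+dy,c0[1]+dx,np.radians(t)],method="Nelder-Mead",options=dict(initial_simplex=[[c0[0]+dy,c0[1]+dx,np.radians(t)],[c0[0]+dy+.004,c0[1]+dx,np.radians(t)],[c0[0]+dy,c0[1]+dx+.004,np.radians(t)],[c0[0]+dy,c0[1]+dx,np.radians(t+3)]])) for dy in(-.004,.004) for dx in(-.004,.004) for t in(-6,0)),key=lambda r:r.fun)
        print(n,nm,"nose x %.4f y %.4f heading of tail dir %.2f deg  corr %.3f"%(best.x[1],best.x[0],np.degrees(best.x[2]),-best.fun))
```

```text
w L nose x 0.6049 y -0.1439 heading of tail dir -3.72 deg  corr 0.911
w R nose x 0.6169 y -0.0375 heading of tail dir -3.94 deg  corr 0.939
sc L nose x 0.6038 y -0.1439 heading of tail dir -2.94 deg  corr 0.856
sc R nose x 0.6151 y -0.0369 heading of tail dir -5.26 deg  corr 0.909
si L nose x 0.6029 y -0.1374 heading of tail dir -4.24 deg  corr 0.752
si R nose x 0.6162 y -0.0361 heading of tail dir -3.14 deg  corr 0.885
```

View pics/rk2.png

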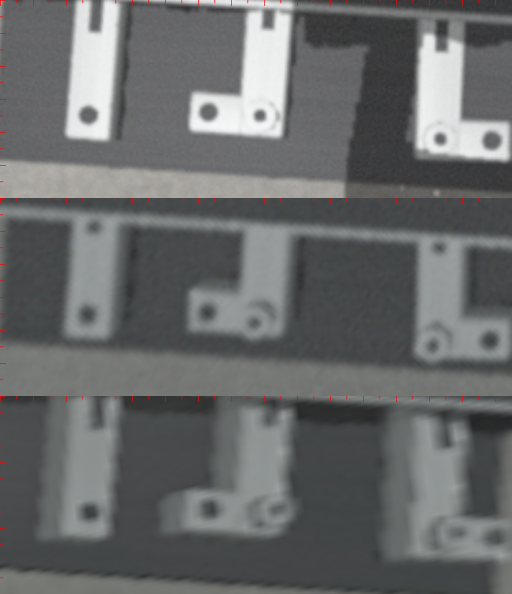

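```bash
python3 plan.py .6614 -.1477 .07 176.3
```

```text
cur [ 0.6794 -0.0905  0.2805] yaw 179.94 tilt [-0.02 -0.01] q [ -9.7   7.4  76.1  -0.   96.5 -99.7] F [-0.1 -0.6  0. ] open 0.0929 t 2.45 n 4
[0.4, -1.4, 5.3, 0, 0, 0.9]
[0.5, -1.5, 5.2, 0, 0, 0.9]
[0.4, -1.4, 5.3, 0, 0, 0.9]
[0.36, -1.46, 5.25, 0, 0, 0.9]
```

```bash
python3 -m handwheel '[[0.4,-1.4,5.3,0,0,0.9,0.3],[0.5,-1.5,5.2,0,0,0.9,0.3],[0.4,-1.4,5.3,0,0,0.9,0.3],[0.4,-1.5,5.2,0,0,0.9,0.3],[0,0,0,0,0,0,0.3],[0,0,0,0,0,0,0.3]]' 40
python3 - <<'E'
from bench import arm
from h import *
i=arm.get_image("wrist");cv2.imwrite("pics/w2.png",i["pixels"])
i=arm.get_image("scene");cv2.imwrite("pics/s2.png",cv2.resize(i["pixels"][150:350,200:480],None,fx=2.5,fy=2.5))
E
python3 plan.py .6614 -.1477 .008 176.3 2
```

```text
time: 3.2
position: [0.6622, -0.1478, 0.0733]
orientation: [[-0.998, 0.063, 0.002], [0.063, 0.998, -0.0], [-0.002, -0.0, -1.0]]
wrist_force: [0.4, 0.1, 0.1]
opening: 0.0653
cur [ 0.6627 -0.1475  0.0738] yaw 176.45 tilt [ 0.21 -0.05] q [ -14.7   11.1   91.2    0.    77.4 -101.2] F [-0.1  0.8 -0.5] open 0.0654 t 3.3 n 4
[0.0, -0.0, 1.6, 0, 0, 0.0]
[0.1, -0.0, 1.7, 0, 0, 0.1]
[-0.0, -0.0, 1.6, 0, 0, 0.0]
[0.03, -0.03, 1.68, 0, 0, 0.1]
```

View pics/w2.png

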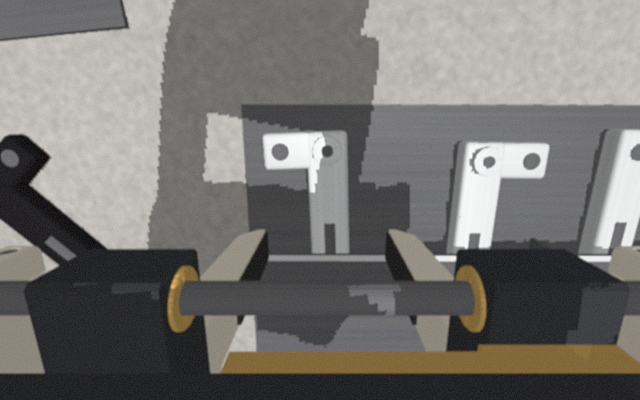

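View pics/s2.png

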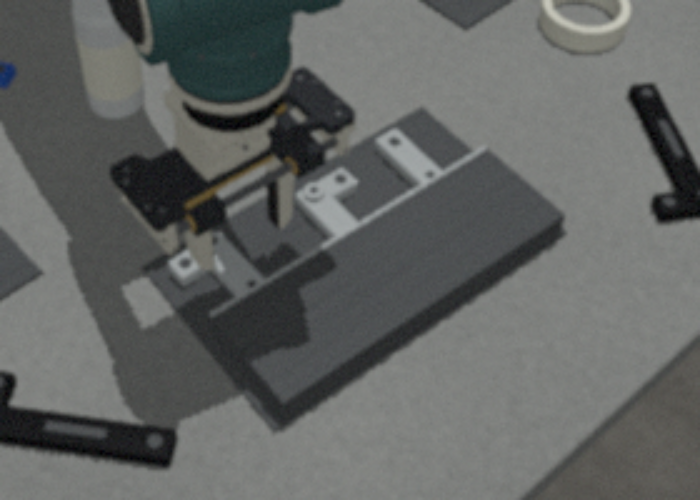

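```bash
python3 - <<'E'
from h import *
for n in("scene0","side0","w1"):
    W=cloud(dict(np.load(n+".npz"))).reshape(-1,3)
    for y in(-.145,-.04):
        m=(abs(W[:,1]-y)<.006)&(abs(W[:,2]-.037)<.004)&(W[:,0]>.6)&(W[:,0]<.85)
        print(n,y,np.percentile(W[m,0],[0,2,100]),m.sum())
E
python3 -m handwheel '[[0,0,1.6,0,0,0,0.3],[0.1,0,1.7,0,0,0.1,0.3],[0,0,1.6,0,0,0,0.3],[0,0,1.7,0,0,0.1,0.3],[0,0,0,0,0,0,0.3]]'; python3 plan.py .6614 -.1477 .008 176.3 2
```

```text
scene0 -0.145 [0.68370672 0.68607657 0.79115684] 246
scene0 -0.04 [0.69128277 0.6926149  0.79899243] 214
side0 -0.145 [0.68463388 0.68600025 0.79007791] 93
side0 -0.04 [0.69130688 0.69412874 0.7987282 ] 108
w1 -0.145 [0.68438737 0.6865034  0.79065766] 687
w1 -0.04 [0.6908682  0.69333513 0.79825343] 675
time: 3.92
position: [0.6606, -0.1474, 0.0043]
orientation: [[-0.998, 0.066, 0.0], [0.066, 0.998, -0.0], [-0.0, -0.0, -1.0]]
wrist_force: [-1.2, 0.7, 6.2]
opening: 0.0649
cur [ 0.6606 -0.1474  0.0043] yaw 176.24 tilt [ 0.01 -0.  ] q [ -14.7   14.5   94.2    0.    71.3 -101. ] F [-1.2  0.7  6.2] open 0.0649 t 3.92 n 1
[-0.08, -0.02, -0.37, 0, 0, -0.1]
```

```bash
python3 -m handwheel '[[0,0,-0.3,0,0,0,0.3],[0,0,0,0,0,0,1],[0,0,0,0,0,0,1],[0,0,0,0,0,0,1],[0,0,0,0,0,0,1],[0,0,0,0,0,0,1]]' 45; python3 plan.py .6614 -.1477 .008 176.3 2
```

```text
time: 4.68
position: [0.6604, -0.1473, 0.0075]
orientation: [[-0.998, 0.066, -0.0], [0.066, 0.998, 0.0], [0.0, 0.0, -1.0]]
wrist_force: [0.4, 1.5, -0.1]
opening: 0.0276
cur [ 0.6604 -0.1473  0.0075] yaw 176.24 tilt [-0.01  0.01] q [ -14.7   14.3   94.1    0.    71.6 -101. ] F [ 0.4  1.5 -0.1] open 0.0276 t 4.67 n 1
[-0.1, -0.03, -0.05, 0, 0, -0.1]
```

Gripped: the opening is 27.6 mm, which matches the arm width. I'll lift 3 mm and pull out along the nose direction.

```bash
python3 -m handwheel '[[0,0,-0.3,0,0,0,1],[2,0,0,0,0,0,1],[3,0,0,0,0,0,1],[3,0,0,0,0,0,1],[3,0,0,0,0,0,1],[1,0,-0.5,0,0,0,1],[0,0,-4,0,0,0,1],[0,0,-5,0,0,0,1],[0,0,-4,0,0,0,1],[0,0,0,0,0,0,1]]'
python3 - <<'E'
from bench import arm
from h import *
i=arm.get_image("wrist");cv2.imwrite("pics/w3.png",i["pixels"])
i=arm.get_image("side");cv2.imwrite("pics/s3.png",i["pixels"]);np.savez("si3.npz",**i)
E
python3 plan.py .51 .30 .16 90
```

```text
time: 5.92
position: [0.5424, -0.14, 0.1496]
orientation: [[-0.998, 0.065, 0.006], [0.065, 0.998, -0.002], [-0.006, -0.001, -1.0]]
wrist_force: [0.9, -0.4, -3.2]
opening: 0.0274
cur [ 0.5409 -0.1395  0.1453] yaw 176.25 tilt [0. 0.] q [ -17.1   -6.3  102.4    0.    83.9 -103.3] F [-0.3  0.2 -3.4] open 0.0277 t 6.03 n 9
[0.7, 4.9, -0.2, 0, 0, 9.6]
[1.4, 4.6, -0.1, 0, 0, 9.6]
[2.2, 4.4, -0.2, 0, 0, 9.5]
[2.9, 3.9, -0.2, 0, 0, 9.6]
[3.6, 3.4, -0.1, 0, 0, 9.6]
[4.0, 2.8, -0.2, 0, 0, 9.6]
[4.5, 2.0, -0.1, 0, 0, 9.6]
[4.7, 1.3, -0.2, 0, 0, 9.6]
[4.86, 0.47, -0.17, 0, 0, 9.5]
```

View pics/w3.png

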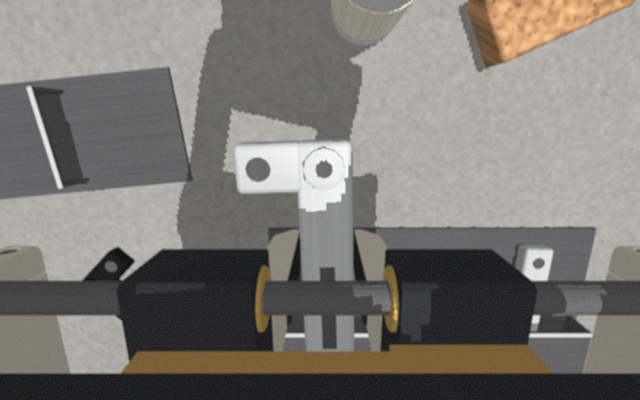

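View pics/s3.png

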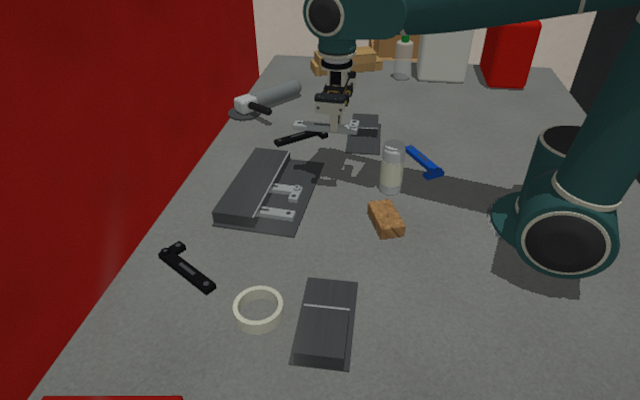

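The w3 view shows the hinge held level, with its boss at (323,170) and its ear at (258,168). I'll carry it toward the left tray and look there.

```bash
python3 -m handwheel '[[0.7,4.9,-0.2,0,0,9.6,1],[1.4,4.6,-0.1,0,0,9.6,1],[2.2,4.4,-0.2,0,0,9.5,1],[2.9,3.9,-0.2,0,0,9.6,1],[3.6,3.4,-0.1,0,0,9.6,1],[4.0,2.8,-0.2,0,0,9.6,1],[4.5,2.0,-0.1,0,0,9.6,1],[4.2,1.0,-0.2,0,0,9.6,1],[2,0.4,-0.2,0,0,9.5,1],[0,0,0,0,0,0,1]]'
python3 - <<'E'
from bench import arm
from h import *
i=arm.get_image("wrist");cv2.imwrite("pics/w4.png",i["pixels"]);np.savez("w4.npz",**i)
j=arm.get_image("side");np.savez("si4.npz",**j);print(arm.get_obs()["position"])
L=[]
for k in(i,dict(np.load("side0.npz")),dict(np.load("scene0.npz"))):
  for z in(.004,.037):
    o=ortho(k,.42,.57,.24,.48,.0006,z)
    for q in range(24): cv2.line(o,(int(q/.06),0),(int(q/.06),4),(0,0,255),1)
    for q in range(15): cv2.line(o,(0,int(q/.06)),(4,int(q/.06)),(0,0,255),1)
    L.append(o)
    if z==.037:
        W=cloud(k).reshape(-1,3)
        m=(abs(W[:,2]-.037)<.004)&(W[:,0]>.42)&(W[:,0]<.56)&(W[:,1]>.3)&(W[:,1]<.5)
        if m.sum()>50: print(m.sum(),np.percentile(W[m][:,:2],[1,50,99],axis=0))
        if m.sum()>50: print(cv2.minAreaRect((W[m][:,:2]*1000).astype(np.float32)))
cv2.imwrite("pics/lt.png",np.vstack([np.hstack(L[k:k+2]) for k in(0,2)]))
E
```

```text
time: 7.28
position: [0.5121, 0.2668, 0.1588]
orientation: [[-0.003, 1.0, -0.002], [1.0, 0.003, -0.001], [-0.001, -0.002, -1.0]]
wrist_force: [-0.4, 0.2, -2.9]
opening: 0.0276
[0.51236945 0.26538089 0.15926805]
9751 [[0.45241263 0.35455885]
 [0.49457986 0.39146808]
 [0.53674358 0.42494089]]
((494.4687805175781, 390.0738220214844), (86.32467651367188, 72.0772476196289), 0.5921330451965332)
2505 [[0.45163329 0.35642527]
 [0.49354889 0.4131858 ]
 [0.536111   0.46144147]]
((493.96807861328125, 407.7666320800781), (86.08216857910156, 111.14246368408203), 0.4845108389854431)
670 [[0.44963235 0.35457941]
 [0.49459382 0.40560532]
 [0.53618543 0.46089736]]
((492.2672119140625, 407.7693176269531), (90.48172760009766, 110.32572937011719), 0.5032690763473511)
```

View pics/w4.png

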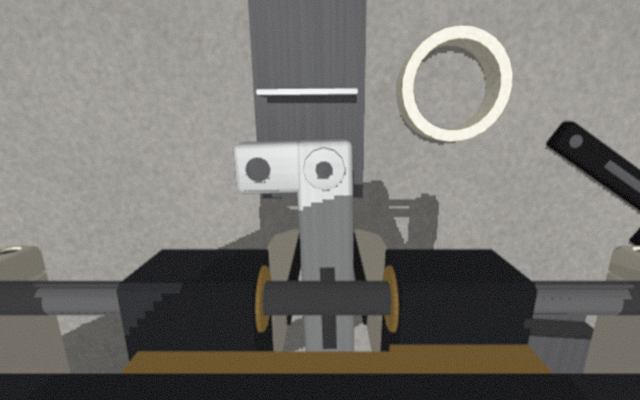

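View pics/lt.png

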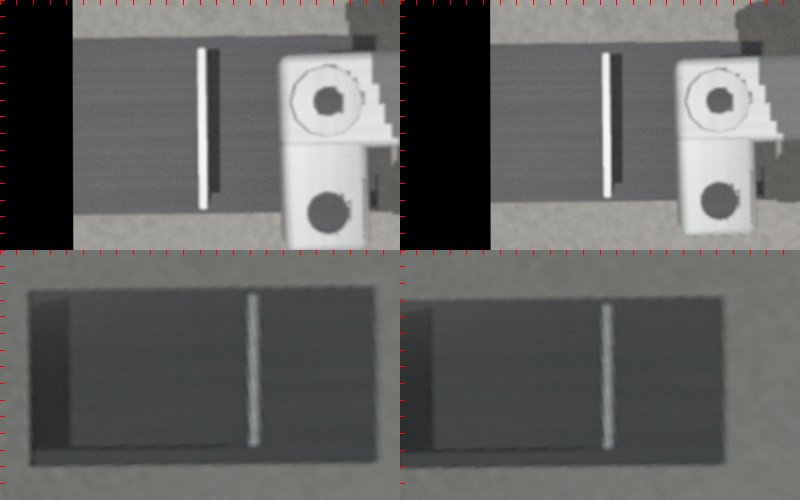

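The w4 view shows the tray mouth line from (257,92) to (357,92) ahead of the nose, with nothing in between. The tray centre is x≈.4945, the mouth is at y≈.354 and the yaw is 90.5°, so the arm line should sit at x≈.510.

```bash
python3 plan.py .5104 .270 .012 90.5 4
```

```text
cur [0.5124 0.2654 0.1593] yaw 90.26 tilt [-0.1  -0.06] q [24.9 -4.2 99.2 -0.  85.2 24.6] F [ 0.2  0.3 -2.6] open 0.0276 t 7.38 n 4
[0.1, -0.0, 3.7, 0, 0, -0.1]
[0.1, -0.1, 3.7, 0, 0, -0.0]
[0.1, -0.0, 3.6, 0, 0, -0.1]
[0.16, -0.09, 3.73, 0, 0, -0.0]
```

```bash
python3 -m handwheel '[[0.1,0,3.7,0,0,-0.1,1],[0.1,-0.1,3.7,0,0,0,1],[0.1,0,3.6,0,0,-0.1,1],[0.1,-0.1,2.7,0,0,0,1],[0,0,0.5,0,0,0,1],[0,0,0,0,0,0,1],[0,0,0,0,0,0,1]]'
python3 - <<'E'
from bench import arm
from h import *
i=arm.get_image("wrist");cv2.imwrite("pics/w5.png",i["pixels"])
i=arm.get_image("side");cv2.imwrite("pics/s5.png",cv2.resize(i["pixels"][220:400,220:440],None,fx=3,fy=3))
E
python3 plan.py .5102 .333 .0105 90.5 2
```

```text
time: 8.25
position: [0.5113, 0.2699, 0.02]
orientation: [[-0.005, 1.0, 0.002], [1.0, 0.005, 0.001], [0.001, 0.002, -1.0]]
wrist_force: [0.8, -0.3, -2.3]
opening: 0.0277
cur [0.5112 0.27   0.0198] yaw 90.26 tilt [0.08 0.04] q [ 25.3   1.9 106.7   0.   71.3  25.1] F [-0.1 -0.2 -3.2] open 0.0276 t 8.35 n 4
[1.6, -0.0, 0.2, 0, 0, -0.1]
[1.5, -0.0, 0.3, 0, 0, -0.0]
[1.6, -0.0, 0.2, 0, 0, -0.1]
[1.6, -0.06, 0.23, 0, 0, -0.0]
```

View pics/w5.png

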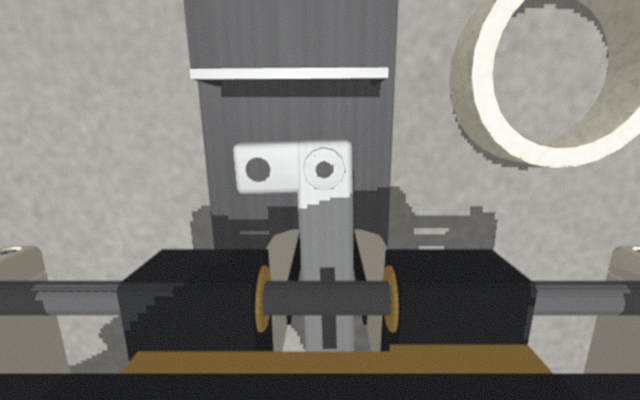

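View pics/s5.png

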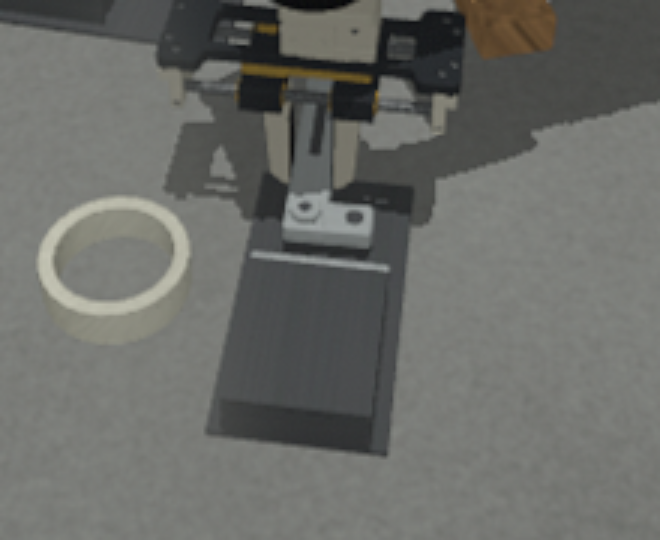

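```bash
python3 -m handwheel '[[0,-0.1,0.9,0,0,-0.2,1],[1.6,0,0,0,0,0,1],[1.6,0,0,0,0,0,1],[1.6,0,0,0,0,0,1],[1.5,0,0,0,0,0,1],[0,0,0,0,0,0,1],[0,0,0,0,0,0,1]]'
python3 plan.py .5102 .333 .008 90.5 2
```

```text
time: 9.22
position: [0.5091, 0.3328, 0.0095]
orientation: [[-0.008, 1.0, -0.0], [1.0, 0.008, -0.0], [-0.0, -0.0, -1.0]]
wrist_force: [-0.0, 1.2, -1.9]
opening: 0.0272
cur [0.5091 0.3328 0.0095] yaw 90.46 tilt [-0.01 -0.02] q [ 30.8   6.2 103.2  -0.   70.6  30.3] F [-0.   1.2 -1.9] open 0.0272 t 9.22 n 1
[0.02, 0.11, 0.15, 0, 0, -0.0]
```

```bash
python3 -m handwheel '[[0,0,0.2,0,0,0,1],[0,0,0,0,0,0,0.35],[0,0,0,0,0,0,0.35],[0,0,0,0,0,0,0.35],[-2,0,0,0,0,0,0.35],[-3,0,0,0,0,0,0.35],[-2.4,0,0,0,0,0,0.35],[-1,0,0,0,0,0,0.35],[0,0,0,0,0,0,0.35]]'
python3 - <<'E'
from bench import arm
from h import *
i=arm.get_image("wrist");cv2.imwrite("pics/w6.png",i["pixels"])
i=arm.get_image("side");cv2.imwrite("pics/s6.png",cv2.resize(i["pixels"][220:400,220:440],None,fx=3,fy=3))
E
python3 plan.py .5102 .249 .008 90.5 2
```

```text
time: 10.35
position: [0.5099, 0.2483, 0.0078]
orientation: [[-0.007, 1.0, 0.0], [1.0, 0.007, 0.0], [0.0, 0.0, -1.0]]
wrist_force: [-0.1, 0.3, 0.4]
opening: 0.0602
cur [0.5099 0.2492 0.0078] yaw 90.45 tilt [0.01 0.02] q [ 23.5   1.4 108.5   0.   70.1  23. ] F [0.7 0.2 0.5] open 0.0604 t 10.45 n 1
[-0.02, 0.03, -0.02, 0, 0, -0.1]
```

View pics/w6.png

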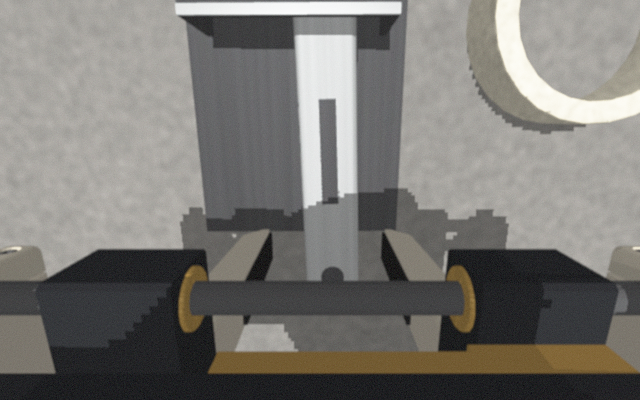

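View pics/s6.png

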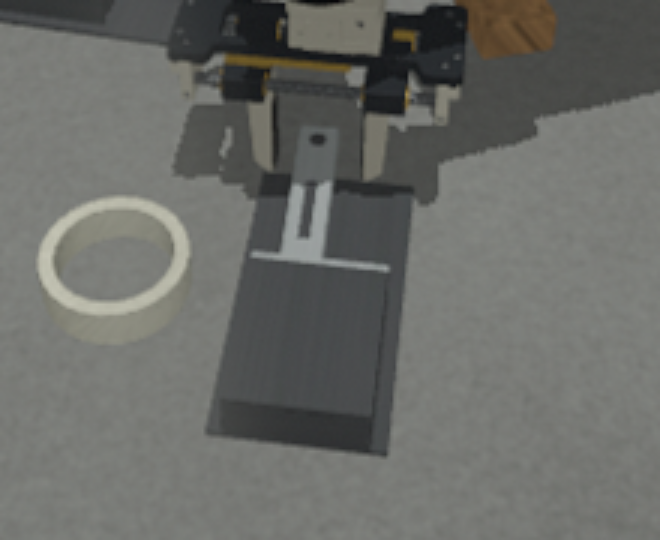

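The hinge rests flat with its nose under the hood, and the fingers straddle its tail. I'll grip the tail and push in.

```bash
python3 -m handwheel '[[0,0,0,0,0,0,1],[0,0,0,0,0,0,1],[0,0,0,0,0,0,1],[0,0,0,0,0,0,1],[1.5,0,0,0,0,0,1],[2,0,0,0,0,0,1],[1.5,0,0,0,0,0,1],[1,0,0,0,0,0,1],[0,0,0,0,0,0,1],[0,0,0,0,0,0,1]]'
python3 plan.py .5100 .317 .008 90.5 2
```

```text
time: 11.7
position: [0.5093, 0.3089, 0.0076]
orientation: [[-0.008, 1.0, -0.0], [1.0, 0.008, 0.0], [0.0, -0.0, -1.0]]
wrist_force: [-0.9, 1.4, -1.3]
opening: 0.0278
cur [0.5093 0.3089 0.0076] yaw 90.45 tilt [-0.    0.01] q [ 28.8   4.8 104.9   0.   70.3  28.3] F [-0.9  1.4 -1.3] open 0.0278 t 11.7 n 1
[0.81, 0.08, -0.04, 0, 0, -0.1]
```

```bash
for k in 1; do python3 -m handwheel '[[0.4,0,0,0,0,0,1],[0.2,0,0,0,0,0,1],[0,0,0,0,0,0,1]]'; done; python3 -m handwheel '[[0.1,0,0,0,0,0,1],[0,0,0,0,0,0,1]]';python3 -m handwheel '[[0.1,0,0,0,0,0,1],[0,0,0,0,0,0,1]]'; python3 -m handwheel '[[0.1,0,0,0,0,0,1],[0,0,0,0,0,0,1]]'
```

```text
time: 12.08
position: [0.5093, 0.3149, 0.0076]
orientation: [[-0.008, 1.0, 0.0], [1.0, 0.008, 0.0], [0.0, 0.0, -1.0]]
wrist_force: [0.4, 0.7, -1.4]
opening: 0.0278
time: 12.32
position: [0.5093, 0.3159, 0.0076]
orientation: [[-0.008, 1.0, -0.0], [1.0, 0.008, -0.0], [-0.0, -0.0, -1.0]]
wrist_force: [-0.1, -1.0, -1.0]
opening: 0.0277
time: 12.58
position: [0.5093, 0.3168, 0.0076]
orientation: [[-0.008, 1.0, -0.0], [1.0, 0.008, -0.0], [-0.0, -0.0, -1.0]]
wrist_force: [0.3, -2.0, -0.9]
opening: 0.0275
time: 12.82
position: [0.5093, 0.3169, 0.0076]
orientation: [[-0.008, 1.0, -0.0], [1.0, 0.008, -0.002], [-0.002, -0.0, -1.0]]
wrist_force: [-0.7, -9.7, 1.9]
opening: 0.0276
```

```bash
python3 -m handwheel '[[0.1,0,0,0,0,0,1],[0,0,0,0,0,0,1],[-0.1,0,0,0,0,0,1],[0,0,0,0,0,0,0.35],[0,0,0,0,0,0,0.35],[0,0,0,0,0,0,0.35],[-0.1,0,-3,0,0,0,0.35],[0,0,-5,0,0,0,0.35],[0,0,-5,0,0,0,0.35],[0,0,0,0,0,0,0.35]]'
python3 - <<'E'
from bench import arm
from h import *
i=arm.get_image("wrist");cv2.imwrite("pics/w7.png",i["pixels"]);np.savez("w7.npz",**i)
i=arm.get_image("side");cv2.imwrite("pics/s7.png",cv2.resize(i["pixels"][220:400,220:440],None,fx=3,fy=3))
E
python3 plan.py .65 .02 .24 0 5.5
```

```text
time: 14.08
position: [0.5107, 0.3179, 0.1422]
orientation: [[-0.008, 1.0, 0.006], [1.0, 0.008, 0.003], [0.003, 0.006, -1.0]]
wrist_force: [0.9, 0.2, -0.6]
opening: 0.0605
cur [0.5093 0.317  0.1375] yaw 90.45 tilt [0.02 0.02] q [29.5 -0.8 97.9  0.  82.9 29. ] F [-0.4 -0.3 -1.2] open 0.0605 t 14.18 n 9
[-3.3, 1.5, -1.1, 0, 0, 10.1]
[-3.0, 2.1, -1.2, 0, 0, 10.0]
[-2.6, 2.6, -1.1, 0, 0, 10.1]
[-2.1, 3.0, -1.2, 0, 0, 10.0]
[-1.5, 3.3, -1.1, 0, 0, 10.1]
[-0.9, 3.5, -1.1, 0, 0, 10.0]
[-0.3, 3.7, -1.2, 0, 0, 10.1]
[0.3, 3.6, -1.1, 0, 0, 10.0]
[0.98, 3.54, -1.15, 0, 0, 10.1]
```

View pics/w7.png

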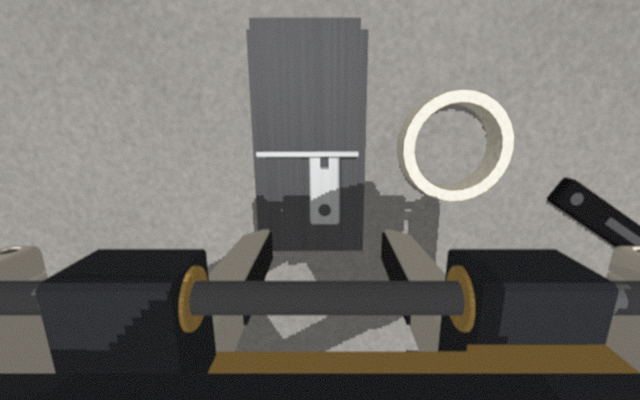

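View pics/s7.png

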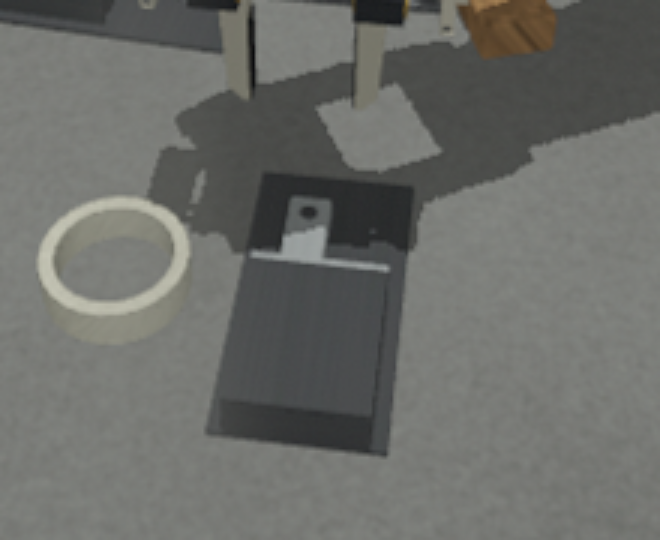

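```bash
python3 - <<'E'
from h import *
i=dict(np.load("w7.npz"));o=ortho(i,.45,.55,.26,.38,.0002,.02)
cv2.imwrite("pics/lt7.png",o)
g=o.mean(-1);r=int((.55-.5095)/.0002);print("rows along arm line, brightness vs y:")
l=g[r-10:r+10].mean(0)
for c in range(0,600,10): 
    if .278<.38-c*.0002<.3: print(round(.38-c*.0002,4),int(l[c]),end="; ")
E
python3 plan.py .6734 -.041 .10 -4 5.5
```

```text
rows along arm line, brightness vs y:
0.298 54; 0.296 98; 0.294 123; 0.292 121; 0.29 120; 0.288 87; 0.286 53; 0.284 57; 0.282 52; 0.28 54; cur [0.5093 0.317  0.1375] yaw 90.45 tilt [0.02 0.02] q [29.5 -0.8 97.9  0.  82.9 29. ] F [-0.4 -0.3 -1.2] open 0.0605 t 14.18 n 9
[-4.0, 1.8, 0.4, 0, 0, 10.5]
[-3.6, 2.5, 0.4, 0, 0, 10.5]
[-3.1, 3.1, 0.5, 0, 0, 10.5]
[-2.5, 3.6, 0.4, 0, 0, 10.5]
[-1.7, 4.0, 0.4, 0, 0, 10.5]
[-1.0, 4.3, 0.4, 0, 0, 10.5]
[-0.3, 4.3, 0.4, 0, 0, 10.5]
[0.6, 4.4, 0.4, 0, 0, 10.5]
[1.39, 4.11, 0.45, 0, 0, 10.5]
```

View pics/lt7.png

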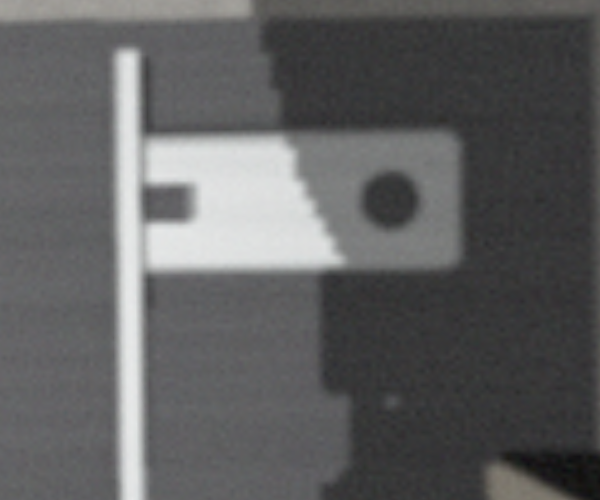

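The left hinge's tail ends at y=.287, against .287 predicted for fully home, and it lies square. Next is the right-hand hinge.

```bash
python3 -m handwheel '[[-4.0,1.8,0.4,0,0,10.5,0.35],[-3.6,2.5,0.4,0,0,10.5,0.35],[-3.1,3.1,0.5,0,0,10.5,0.35],[-2.5,3.6,0.4,0,0,10.5,0.35],[-1.7,4.0,0.4,0,0,10.5,0.35],[-1.0,4.3,0.4,0,0,10.5,0.35],[-0.3,4.3,0.4,0,0,10.5,0.35],[0.6,4.4,0.4,0,0,10.5,0.35],[1.4,4.1,0.4,0,0,10.5,0.35],[0,0,0,0,0,0,0.35]]'
python3 - <<'E'
from bench import arm
from h import *
i=arm.get_image("wrist");cv2.imwrite("pics/w8.png",i["pixels"])
i=arm.get_image("side");cv2.imwrite("pics/s8.png",cv2.resize(i["pixels"][100:280,180:400],None,fx=3,fy=3))
E
python3 plan.py .6734 -.041 .025 -4 3
```

```text
time: 15.42
position: [0.6732, -0.0433, 0.0978]
orientation: [[0.997, -0.075, -0.003], [-0.075, -0.997, 0.0], [-0.003, 0.0, -1.0]]
wrist_force: [-0.1, 0.3, -0.6]
opening: 0.0605
cur [ 0.6728 -0.041   0.0989] yaw -4.0 tilt [-0.14  0.03] q [-5.7  9.8 90.4  0.  80.  88.3] F [-1.   0.  -0.3] open 0.0603 t 15.53 n 3
[0.0, -0.0, 2.5, 0, 0, 0.0]
[0.0, -0.0, 2.4, 0, 0, 0.0]
[0.06, -0.0, 2.49, 0, 0, 0.0]
```

View pics/w8.png

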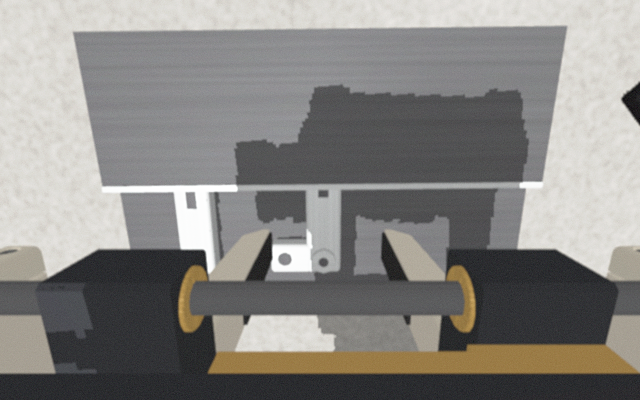

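View pics/s8.png

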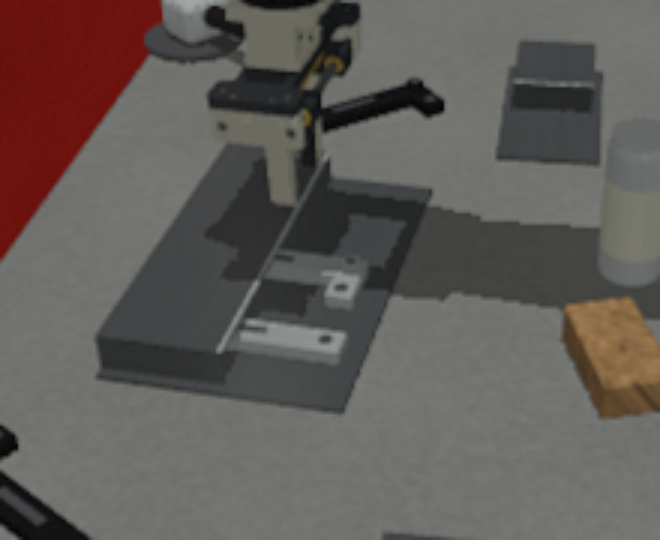

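```bash
python3 -m handwheel '[[0,0,2.5,0,0,0,0.35],[0,0,2.5,0,0,0,0.35],[0.1,0,2.4,0,0,0,0.35],[0,0,1,0,0,0,0.35],[0,0,0.5,0,0,0,0.35],[0,0,0,0,0,0,0.35],[0,0,0,0,0,0,0.35]]'
python3 plan.py .6734 -.041 .0075 -4 3
```

```text
time: 16.4
position: [0.6748, -0.0411, 0.0125]
orientation: [[0.998, -0.071, 0.001], [-0.071, -0.998, -0.0], [0.001, -0.0, -1.0]]
wrist_force: [0.1, 0.3, -0.4]
opening: 0.0609
cur [ 0.6748 -0.0411  0.0125] yaw -4.04 tilt [ 0.06 -0.  ] q [-5.6 13.9 94.1  0.  72.  88.4] F [ 0.1  0.3 -0.4] open 0.0609 t 16.4 n 1
[-0.14, 0.01, 0.5, 0, 0, -0.0]
```

```bash
python3 -m handwheel '[[-0.1,0,0.5,0,0,0,0.35],[0,0,0,0,0,0,1],[0,0,0,0,0,0,1],[0,0,0,0,0,0,1],[0,0,0,0,0,0,1]]'
python3 -m handwheel '[[0,0,-0.3,0,0,0,1],[-2,0,0,0,0,0,1],[-3,0,0,0,0,0,1],[-3,0,0,0,0,0,1],[-3,0,0,0,0,0,1],[-1,0,-0.5,0,0,0,1],[0,0,-4,0,0,0,1],[0,0,-5,0,0,0,1],[0,0,-4,0,0,0,1],[0,0,0,0,0,0,1]]'
python3 - <<'E'
from bench import arm
from h import *
i=arm.get_image("wrist");cv2.imwrite("pics/w9.png",i["pixels"])
for n in("scene0","si4","si3"):
    k=dict(np.load(n+".npz"))
    W=cloud(k).reshape(-1,3)
    m=(abs(W[:,2]-.037)<.004)&(W[:,0]>.42)&(W[:,0]<.56)&(W[:,1]<-.3)&(W[:,1]>-.5)
    if m.sum()>50: print(n,m.sum(),np.percentile(W[m][:,:2],[1,50,99],axis=0).tolist(),cv2.minAreaRect((W[m][:,:2]*1000).astype(np.float32)))
L=[]
for n in("scene0","side0","w1"):
  for z in(.004,.037):
    o=ortho(dict(np.load(n+".npz")),.42,.57,-.48,-.23,.00063,z)
    for q in range(25): cv2.line(o,(int(q/.063),0),(int(q/.063),4),(0,0,255),1)
    for q in range(15): cv2.line(o,(0,int(q/.063)),(4,int(q/.063)),(0,0,255),1)
    L.append(o)
cv2.imwrite("pics/rt.png",np.vstack([np.hstack(L[:2]),np.hstack(L[4:6])]))
E
python3 plan.py .50 -.25 .16 90
```

```text
time: 17.02
position: [0.6735, -0.041, 0.0067]
orientation: [[0.997, -0.071, 0.0], [-0.071, -0.997, 0.0], [0.0, -0.0, -1.0]]
wrist_force: [-0.4, 0.6, 0.7]
opening: 0.0275
time: 18.27
position: [0.5556, -0.0327, 0.1485]
orientation: [[0.997, -0.071, 0.006], [-0.071, -0.998, -0.001], [0.006, 0.0, -1.0]]
wrist_force: [-0.0, 0.2, -3.2]
opening: 0.0275
scene0 1757 [[0.4348489314783201, -0.48043196708754693], [0.4807460476710508, -0.430293793558874], [0.5222218860477116, -0.3762523736846978]] ((477.80938720703125, -428.2608947753906), (89.58928680419922, 106.3028793334961), 1.9500317573547363)
si4 390 [[0.4360976552101782, -0.4815582676329089], [0.47748875139764213, -0.4229860547298815], [0.5197443835591766, -0.37250824215972506]] ((478.6791076660156, -427.5720520019531), (83.37168884277344, 115.58019256591797), 3.206744432449341)
si3 338 [[0.4355830359975066, -0.48227897611190584], [0.4716266010472289, -0.4304666982117149], [0.5203425398122653, -0.3740545714874637]] ((478.7528381347656, -425.8453369140625), (83.41162109375, 115.3934555053711), 2.7994420528411865)
cur [ 0.5546 -0.0326  0.1459] yaw -4.05 tilt [ 0.14 -0.01] q [ -6.   -6.8 102.8   0.   83.9  88.1] F [-0.7  0.5 -2.9] open 0.0272 t 18.32 n 9
[-0.4, 2.5, -0.2, 0, 0, -10.5]
[-0.9, 2.3, -0.1, 0, 0, -10.4]
[-1.3, 2.1, -0.2, 0, 0, -10.5]
[-1.6, 1.9, -0.1, 0, 0, -10.4]
[-2.0, 1.5, -0.2, 0, 0, -10.5]
[-2.2, 1.2, -0.1, 0, 0, -10.4]
[-2.4, 0.7, -0.2, 0, 0, -10.5]
[-2.4, 0.3, -0.2, 0, 0, -10.4]
[-2.53, -0.15, -0.11, 0, 0, -10.5]
```

View pics/w9.png

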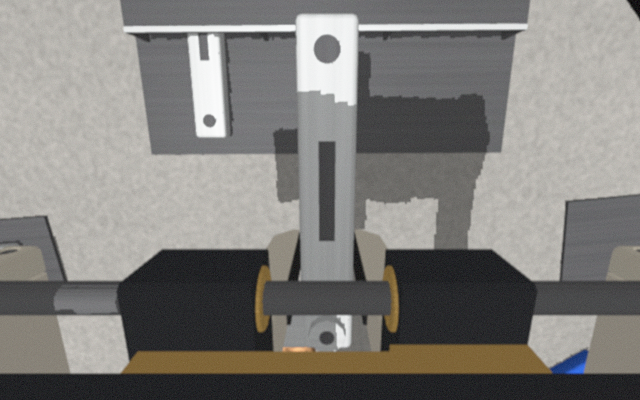

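View pics/rt.png

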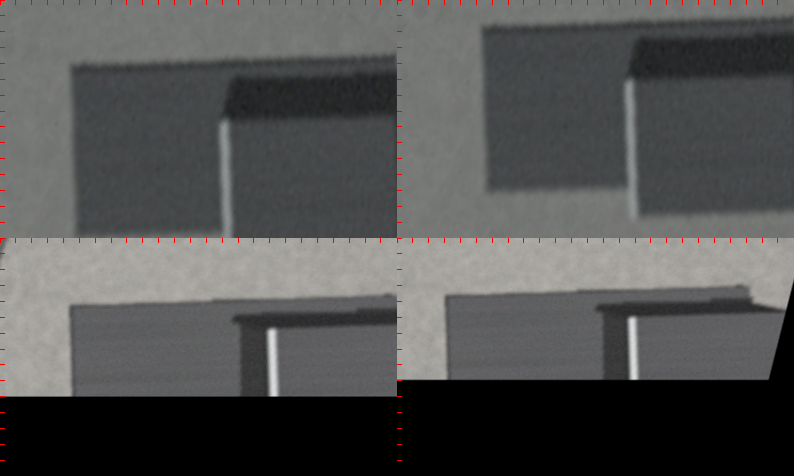

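The w9 view shows the right hinge held and clear of the rack, and the strap undisturbed at (210,85). I'll rise above the spray can and carry the hinge to the right tray.

```bash
python3 -m handwheel '[[0,0,-5,0,0,0,1],[0,0,-1,0,0,0,1]]'; python3 plan.py .489 -.275 .18 91.9
```

```text
time: 18.58
position: [0.5545, -0.0326, 0.2062]
orientation: [[0.997, -0.071, 0.002], [-0.071, -0.997, -0.0], [0.002, 0.0, -1.0]]
wrist_force: [0.5, -0.1, -3.0]
opening: 0.0274
cur [ 0.5545 -0.0326  0.2062] yaw -4.06 tilt [ 0.12 -0.01] q [-6.  -8.2 98.5  0.  89.6 88.1] F [ 0.5 -0.1 -3. ] open 0.0274 t 18.57 n 10
[-0.5, 2.5, 0.3, 0, 0, -9.6]
[-0.9, 2.3, 0.2, 0, 0, -9.6]
[-1.2, 2.2, 0.3, 0, 0, -9.6]
[-1.6, 1.9, 0.2, 0, 0, -9.6]
[-1.9, 1.6, 0.3, 0, 0, -9.6]
[-2.2, 1.3, 0.3, 0, 0, -9.6]
[-2.4, 0.9, 0.2, 0, 0, -9.6]
[-2.4, 0.5, 0.3, 0, 0, -9.6]
[-2.5, 0.1, 0.3, 0, 0, -9.6]
[-2.53, -0.29, 0.22, 0, 0, -9.6]
```

```bash
python3 -m handwheel '[[-0.5,2.5,0,0,0,-9.6,1],[-0.9,2.3,0,0,0,-9.6,1],[-1.2,2.2,0,0,0,-9.6,1],[-1.6,1.9,0,0,0,-9.6,1],[-1.9,1.6,0,0,0,-9.6,1],[-2.2,1.3,0,0,0,-9.6,1],[-2.4,0.9,0.2,0,0,-9.6,1],[-2.4,0.5,0.3,0,0,-9.6,1],[-2.5,0.1,0.3,0,0,-9.6,1],[-2.5,-0.3,0.2,0,0,-9.6,1]]'
python3 -m handwheel '[[0,0,2,0,0,0,1],[0,0,0,0,0,0,1]]'
python3 - <<'E'
from bench import arm
from h import *
i=arm.get_image("scene");cv2.imwrite("pics/s10.png",i["pixels"]);np.savez("sc10.npz",**i)
i=arm.get_image("side");cv2.imwrite("pics/si10.png",cv2.resize(i["pixels"][60:240,240:460],None,fx=3,fy=3));np.savez("si10.npz",**i)
E
python3 plan.py .4886 -.285 .04 91.9 4
```

```text
time: 19.82
position: [0.4876, -0.2753, 0.1923]
orientation: [[-0.039, 0.999, -0.002], [0.999, 0.039, 0.001], [0.001, -0.002, -1.0]]
wrist_force: [0.2, -0.8, -2.9]
opening: 0.0275
time: 20.08
position: [0.4874, -0.2738, 0.1713]
orientation: [[-0.031, 1.0, -0.004], [1.0, 0.031, 0.003], [0.003, -0.004, -1.0]]
wrist_force: [0.7, 0.6, -2.9]
opening: 0.0276
cur [ 0.4882 -0.2739  0.1738] yaw 91.87 tilt [-0.06  0.05] q [-31.9  -6.8 100.2   0.   86.7 -33.8] F [-0.6 -0.2 -2.3] open 0.0273 t 20.18 n 4
[-0.3, 0.0, 3.3, 0, 0, -0.0]
[-0.3, 0.0, 3.4, 0, 0, -0.0]
[-0.2, 0.0, 3.3, 0, 0, -0.0]
[-0.31, 0.0, 3.38, 0, 0, -0.0]
```

View pics/s10.png

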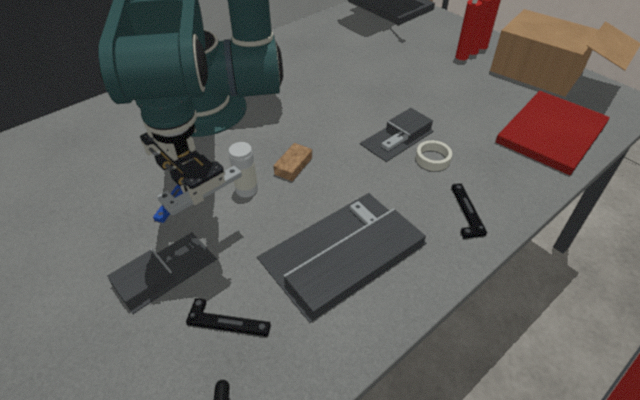

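View pics/si10.png

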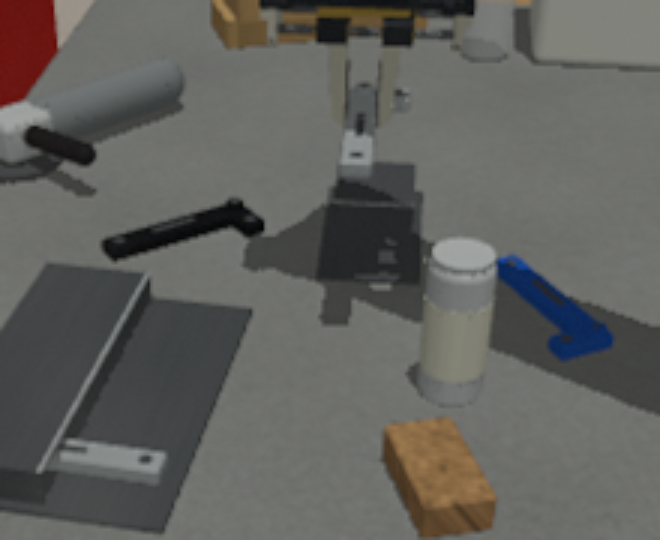

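```bash
python3 - <<'E'
from h import *
for n in("sc10","si10","scene0"):
    W=cloud(dict(np.load(n+".npz"))).reshape(-1,3)
    m=(W[:,2]>.05)&(W[:,2]<.145)&(abs(W[:,0]-.40)<.1)&(W[:,1]>-.2)&(W[:,1]<0)
    print(n,m.sum(),np.percentile(W[m],[2,50,98],axis=0).round(3).tolist())
E
python3 -m handwheel '[[-0.3,0,3.3,0,0,0,1],[-0.3,0,3.4,0,0,0,1],[-0.3,0,3.3,0,0,0,1],[-0.2,0,3.4,0,0,0,1],[0,0,1.5,0,0,0,1],[0,0,0,0,0,0,1],[0,0,0,0,0,0,1]]'
python3 plan.py .4886 -.285 .0105 91.9 4
python3 - <<'E'
from bench import arm
from h import *
i=arm.get_image("scene");cv2.imwrite("pics/s11.png",cv2.resize(i["pixels"][150:330,80:300],None,fx=3,fy=3,interpolation=cv2.INTER_CUBIC));np.savez("sc11.npz",**i)
E
```

```text
sc10 816 [[0.365, -0.125, 0.054], [0.406, -0.104, 0.122], [0.416, -0.075, 0.142]]
si10 870 [[0.359, -0.114, 0.052], [0.387, -0.074, 0.107], [0.414, -0.066, 0.142]]
scene0 921 [[0.366, -0.126, 0.053], [0.404, -0.107, 0.114], [0.415, -0.075, 0.142]]
time: 21.05
position: [0.4894, -0.2859, 0.0272]
orientation: [[-0.034, 0.999, 0.002], [0.999, 0.034, -0.001], [-0.001, 0.002, -1.0]]
wrist_force: [-1.0, -0.1, -1.7]
opening: 0.0278
cur [ 0.4894 -0.2859  0.0272] yaw 91.95 tilt [ 0.09 -0.06] q [-32.9   0.  107.8   0.   72.  -34.8] F [-1.  -0.1 -1.7] open 0.0278 t 21.05 n 1
[0.09, -0.07, 1.67, 0, 0, 0.0]
```

View pics/s11.png

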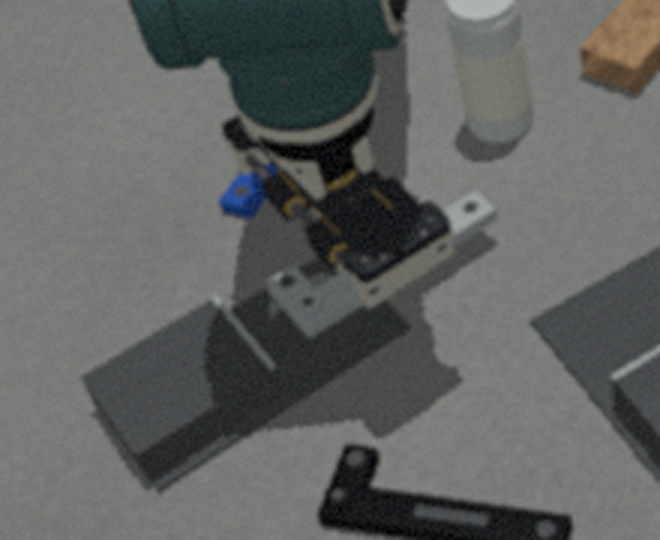

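```bash
python3 -m handwheel '[[0,-0.05,1.2,0,0,0,1],[0,0,0.5,0,0,0,1],[-1.7,0,0,0,0,0,1],[-1.7,0,0,0,0,0,1],[-1.7,0,0,0,0,0,1],[-1.7,0,0,0,0,0,1],[0,0,0,0,0,0,1],[0,0,0,0,0,0,1]]'
python3 plan.py .4909 -.354 .0075 91.9 4
python3 - <<'E'
from bench import arm
from h import *
i=arm.get_image("scene");cv2.imwrite("pics/s12.png",cv2.resize(i["pixels"][180:330,80:280],None,fx=3.5,fy=3.5,interpolation=cv2.INTER_CUBIC));np.savez("sc12.npz",**i)
E
```

```text
time: 22.1
position: [0.4903, -0.3535, 0.0085]
orientation: [[-0.034, 0.999, -0.0], [0.999, 0.034, 0.0], [0.0, -0.0, -1.0]]
wrist_force: [0.5, 0.1, -3.0]
opening: 0.0275
cur [ 0.4903 -0.3535  0.0085] yaw 91.93 tilt [-0.02  0.02] q [-38.2   5.8 103.7   0.   70.5 -40.1] F [ 0.5  0.1 -3. ] open 0.0275 t 22.1 n 1
[-0.05, 0.06, 0.1, 0, 0, 0.0]
```

View pics/s12.png

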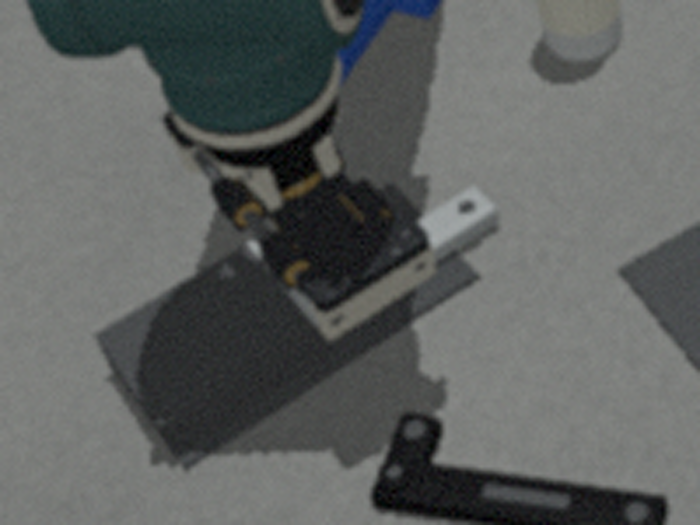

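```bash
python3 -m handwheel '[[0,0,0.1,0,0,0,1],[0,0,0,0,0,0,0.35],[0,0,0,0,0,0,0.35],[0,0,0,0,0,0,0.35],[2,0,0,0,0,0,0.35],[3,0,0,0,0,0,0.35],[2.3,0,0,0,0,0,0.35],[1,0,0,0,0,0,0.35],[0,0,0,0,0,0,0.35]]'
python3 plan.py .4882 -.271 .008 91.9 2
python3 - <<'E'
from bench import arm
from h import *
i=arm.get_image("scene");cv2.imwrite("pics/s13.png",cv2.resize(i["pixels"][180:330,80:280],None,fx=3.5,fy=3.5,interpolation=cv2.INTER_CUBIC))
i=arm.get_image("wrist");cv2.imwrite("pics/w13.png",i["pixels"])
E
```

```text
time: 23.28
position: [0.4878, -0.2702, 0.0079]
orientation: [[-0.035, 0.999, 0.0], [0.999, 0.035, -0.0], [-0.0, 0.0, -1.0]]
wrist_force: [0.4, 0.2, 0.4]
opening: 0.0606
cur [ 0.4878 -0.2702  0.0079] yaw 92.0 tilt [ 0.02 -0.02] q [-3.160e+01  1.000e-01  1.097e+02 -0.000e+00  7.010e+01 -3.360e+01] F [0.4 0.2 0.4] open 0.0606 t 23.27 n 1
[-0.08, 0.04, -0.01, 0, 0, 0.1]
```

View pics/s13.png

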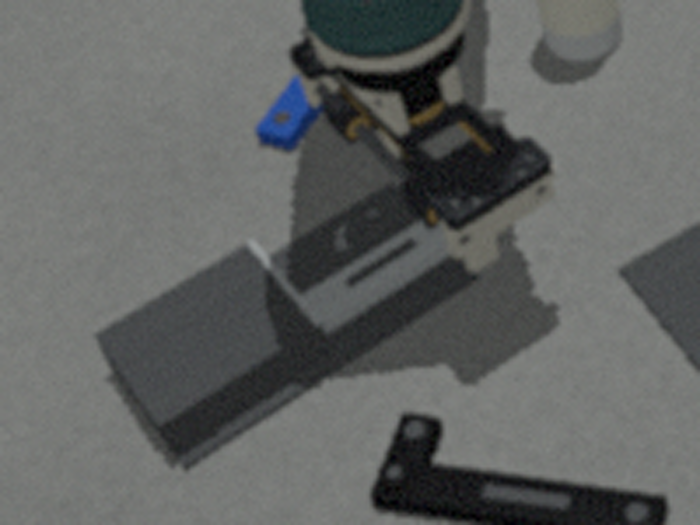

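View pics/w13.png

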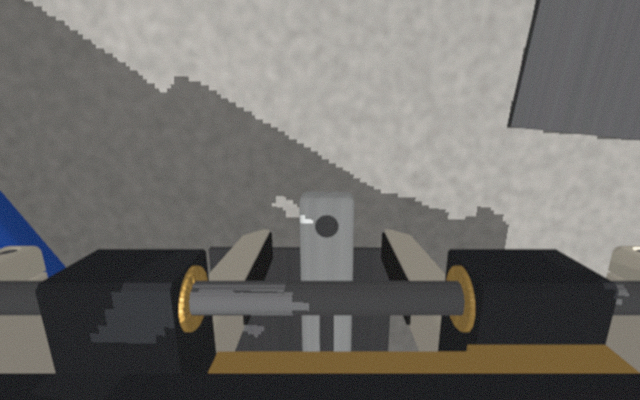

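The arm lies straight in the mouth at about (350,270), with the tail between the fingers. I'll grip it and push home.

```bash
python3 -m handwheel '[[0,0,0,0,0,0,1],[0,0,0,0,0,0,1],[0,0,0,0,0,0,1],[0,0,0,0,0,0,1],[-1.5,0,0,0,0,0,1],[-2,0,0,0,0,0,1],[-1.5,0,0,0,0,0,1],[-1,0,0,0,0,0,1],[0,0,0,0,0,0,1],[0,0,0,0,0,0,1]]'
python3 -m handwheel '[[-0.3,0,0,0,0,0,1],[-0.1,0,0,0,0,0,1],[0,0,0,0,0,0,1]]'; python3 -m handwheel '[[-0.1,0,0,0,0,0,1],[0,0,0,0,0,0,1]]';python3 -m handwheel '[[-0.1,0,0,0,0,0,1],[0,0,0,0,0,0,1]]'
```

```text
time: 24.62
position: [0.4896, -0.3306, 0.0076]
orientation: [[-0.034, 0.999, -0.0], [0.999, 0.034, -0.0], [-0.0, -0.0, -1.0]]
wrist_force: [0.5, -2.1, -0.6]
opening: 0.0273
time: 25.0
position: [0.4898, -0.3345, 0.0076]
orientation: [[-0.034, 0.999, -0.0], [0.999, 0.034, 0.0], [0.0, -0.0, -1.0]]
wrist_force: [1.0, 1.1, 0.0]
opening: 0.0275
time: 25.25
position: [0.4898, -0.3356, 0.0076]
orientation: [[-0.034, 0.999, -0.0], [0.999, 0.034, -0.0], [-0.0, -0.0, -1.0]]
wrist_force: [1.0, 0.4, -0.9]
opening: 0.0276
time: 25.5
position: [0.4898, -0.3368, 0.0076]
orientation: [[-0.034, 0.999, 0.0], [0.999, 0.034, -0.0], [-0.0, 0.0, -1.0]]
wrist_force: [0.9, 0.2, -1.4]
opening: 0.0277
```

```bash
python3 -m handwheel '[[-0.1,0,0,0,0,0,1],[0,0,0,0,0,0,1]]'; python3 -m handwheel '[[-0.1,0,0,0,0,0,1],[0,0,0,0,0,0,1]]';python3 -m handwheel '[[-0.1,0,0,0,0,0,1],[0,0,0,0,0,0,1]]'
```

```text
time: 25.75
position: [0.4899, -0.3378, 0.0076]
orientation: [[-0.034, 0.999, -0.0], [0.999, 0.034, -0.0], [-0.0, -0.0, -1.0]]
wrist_force: [0.4, -0.8, -1.5]
opening: 0.0275
time: 26.0
position: [0.49, -0.3383, 0.0076]
orientation: [[-0.034, 0.999, -0.0], [0.999, 0.034, 0.001], [0.001, -0.0, -1.0]]
wrist_force: [0.4, 4.3, -0.3]
opening: 0.0277
time: 26.25
position: [0.49, -0.3384, 0.0076]
orientation: [[-0.034, 0.999, -0.0], [0.999, 0.034, 0.003], [0.003, -0.0, -1.0]]
wrist_force: [-1.3, 12.9, 3.0]
opening: 0.0274
```

Contact with the back wall shows 12.9 N at y=-.338, and I expected -.339. One more nudge, then release and retreat upward.

```bash
python3 -m handwheel '[[-0.1,0,0,0,0,0,1],[0,0,0,0,0,0,1],[0.2,0,0,0,0,0,1],[0,0,0,0,0,0,0.35],[0,0,0,0,0,0,0.35],[0,0,0,0,0,0,0.35],[0,0,-3,0,0,0,0.35],[0,0,-5,0,0,0,0.35],[0,0,-6,0,0,0,0.35],[0,0,-6,0,0,0,0.35]]'
python3 -m handwheel '[[4,0,-3,0,0,0,0.35],[5,0,0,0,0,0,0.35],[5,0,0,0,0,0,0.35],[5,0,0,0,0,0,0.35],[5,0,0,0,0,0,0.35],[0,0,0,0,0,0,0.35],[0,0,0,0,0,0,0.35]]'
python3 - <<'E'
from bench import arm
from h import *
S=[]
for n in("scene","side"):
    i=arm.get_image(n);np.savez(n+"14.npz",**i);cv2.imwrite(f"pics/{n}14.png",i["pixels"])
    for nm,(y0,y1,x0,x1) in dict(L=(.23,.40,.43,.56),R=(-.40,-.23,.42,.55)).items():
        o=ortho(i,x0,x1,y0,y1,.0004,.02);S.append(o)
h=min(o.shape[0] for o in S);w=min(o.shape[1] for o in S)
S=[cv2.resize(o[:h,:w],None,fx=.9,fy=.9) for o in S]
cv2.imwrite("pics/fin.png",np.vstack([np.hstack(S[:2]),np.hstack(S[2:])]))
E
```

```text
time: 27.5
position: [0.4896, -0.3386, 0.2096]
orientation: [[-0.034, 0.999, 0.0], [0.999, 0.034, -0.0], [-0.0, 0.0, -1.0]]
wrist_force: [1.0, -0.7, 0.7]
opening: 0.0603
time: 28.38
position: [0.4818, -0.0991, 0.2378]
orientation: [[-0.034, 0.999, 0.0], [0.999, 0.034, -0.0], [-0.0, 0.0, -1.0]]
wrist_force: [-0.2, 0.4, -0.5]
opening: 0.0605
```

View pics/scene14.png

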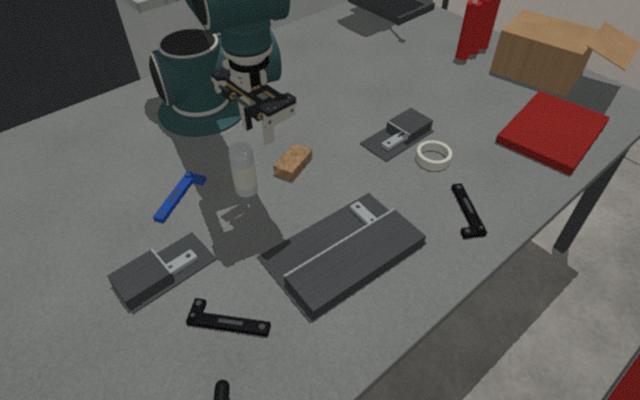

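View pics/fin.png

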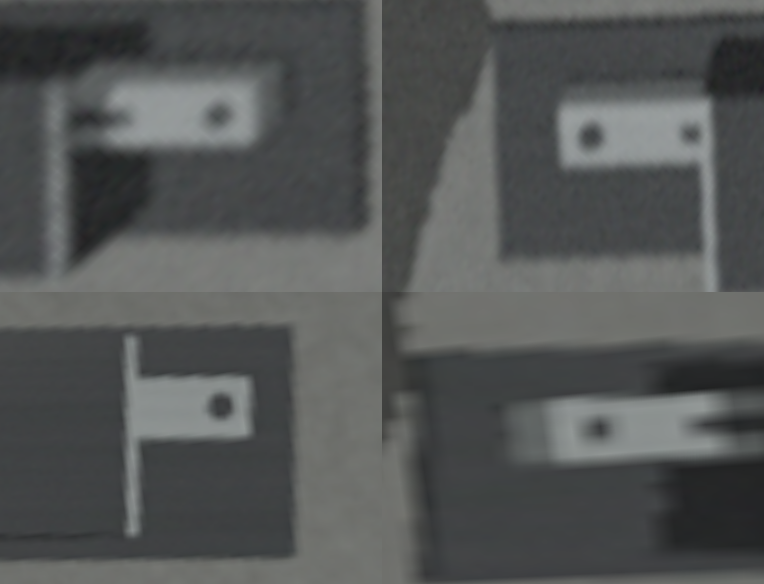

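View pics/side14.png

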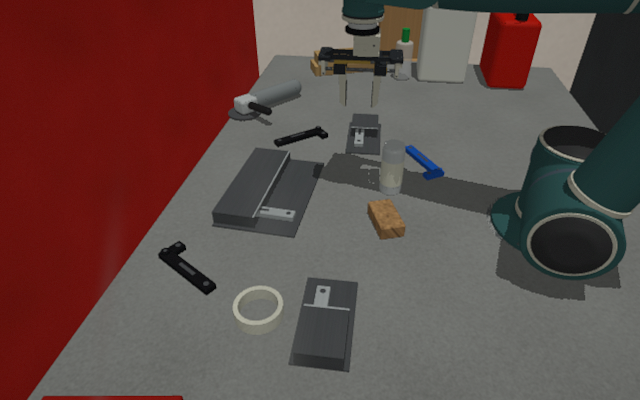

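```bash
python3 -m handwheel '[[0,0,0,0,0,0,0.35],[0,0,0,0,0,0,0.35]]'; python3 -c "
from bench import arm
print(arm.sign_off())"
```

```text
time: 28.72
position: [0.4818, -0.0993, 0.2375]
orientation: [[-0.033, 0.999, -0.0], [0.999, 0.033, 0.0], [0.0, -0.0, -1.0]]
wrist_force: [0.2, -1.3, -0.8]
opening: 0.0606
the job is handed in; nothing more can be done
None
```

I put the left-hand hinge in the left tray first, then the right-hand hinge in the right tray. For each one I drew it out of the rack, set it on the apron with the nose under the hood, gripped the tail again and pushed until it met the back wall. I handed in at 28.7 s with the gripper clear and touching nothing.

**Final checks:**

| Hinge | Push force read at the wall | Tail end measured (y, m) | Tail end expected (y, m) |
|---|---|---|---|
| Left-hand | about 10 N | .287 (close wrist view), .284–.289 (final fixed-camera views) | .287 |
| Right-hand | about 13 N | -.308 | -.309 |

- **Placement:** Both hinges lie flat and square in their trays with their tails sticking out. The noses are hidden under the hoods, so "fully home" rests on the wall contact and the tail positions.
- **Rest of the bench:** The strap, spray can, sanding block, tape roll and the black and blue look-alikes looked unmoved in the last pictures. I judged this by eye and did not measure them again.
- **Disagreements:** The fixed cameras differed by about 5 mm on the left tail, where the scene view was blurred. Early on, the side camera's fit of the left hinge in the rack was about 6 mm off the other two in y. I used the wrist and scene values for the grasp. The fingertips also touched the rack floor lightly (6 N) before the first grip.

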